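# Change the paint jars in the shaker from the covered carousel

## Robot

A 7-joint arm with a two-finger parallel gripper is mounted at the origin on the work surface. World frame = base frame: x ahead of the robot, y to its left, z up, the work surface at z = 0. Lengths are in mm, angles in rad, forces in N, time in s.
With the tool pointing down it reaches from about 350 to 900 mm from the base axis. Payload 7.2 kg.
Tool frame: the origin (TCP) lies at the centre of the arm's flange, where the gripper is bolted on; the fingertips stand 173 mm ahead of it and the grasp point (between the pads) lies 155 mm ahead of it (bot.tip_extent is the distance from the TCP to the fingertips, in mm); x points along the fingers, z is the direction in which the jaws open and shut, and the axes are right-handed (so a half turn about x gives the same grasp; the last joint's range is limited). The gripper opens to 85 mm and grips with 20 to 120 N. Pads are 22 mm wide; open, the fingers measure 114 mm over their backs; the gripper's body (76 mm by 85 mm) begins 54 mm behind the grasp point. The pads swing forward as they close: fully open they stand 13 mm farther back than shut.
Start: joints at [-1.295, 0.411, -0.013, 1.596, 0.006, 1.134, -0.082], TCP at [210.675, 588.42, 404.697] pointing down, gripper open.
Joint ranges: [-2.95, 2.95], [-0.29, 1.99], [-1.47, 1.44], [0.14, 2.54], [-1.03, 4.17], [0.13, 1.85], [-2.86, 2.86]. Speed limits (rad/s): [2.39, 2.39, 3.01, 3.01, 3.14, 3.14, 3.14].

## Interface

Orientations are given as [roll, pitch, yaw] about the fixed x, y, z axes, in that order (R = Rz(yaw) Ry(pitch) Rx(roll)).
In Python, from station import bot, imaging gives the robot as it stands.
- The arm moves only by the tool servo_tool, never from a script. Its argument "steps" is text: rows parted by semicolons, each of 6 numbers parted by spaces: the shift along the tool's x, y, z in m, then the turn, a rotation vector about the tool's x, y, z in rad. A call has 1 to 12 rows; each row is the pose to reach, as a shift and turn from the pose commanded when the call began, along the tool's axes at that moment; what a row does not reach only later rows make up. A row lasts 1/12 s, in which the tool goes at most 41.7 mm and 7.16 degrees, less where a joint would pass 70% of its speed; a pose out of reach is approached as far as the arm can. A call with a gripper value outside its range is refused whole. "hand" is the opening, from -1 (shut) to 1 (fully open), set as the call begins (left out, the last holds). The fingers move at their own pace and stop on an object; "squeeze" is the grip in N (left out, the last holds). Time passes only in rows, so rows that repeat a pose let the fingers close. It gives the time, the measured TCP pose, the force and the opening at its end, in the units of the state.
- bot.state(): the state, without advancing time (a new reading comes with each control period).
- imaging.capture(name): name is "side" or "top" or "wrist"; returns (picture, depth): 420x560x3 uint8, red, green, blue; 420x560 float32, mm along the optical axis (not along the pixel's ray), 0 where there is no reading.
- imaging.camera_params(name): a dict with "vertical_fov" (degrees; the focal length in pixels is half the picture's height over the tangent of half this angle, whatever the lens; pixels are square), "cx", "cy" (the principal point, pixels), "R" (3x3) and "t" (3): a world point X has camera coordinates R X + t. Camera axes: x right, y down, z forward; pixel columns grow to the right and rows downward; lengths in mm; the calibration is good to about 2 mm. A picture is of the moment at which its call begins: read the wrist's pose just before it. camera_params takes no time and is no camera call; for the wrist camera it gives the pose at the moment of the call.
- bot.sign_off(): hands the job in, once; it reports no verdict.
The state is a dict: "time_s": time; "q": joint angles; "qvel": joint speeds; "joint_torque": joint torques, N m; "ee_pos": TCP position; "tcp_rot": TCP orientation; "force": force on the tool from outside, world axes, zero at the start; "torque": the same for the moment, N m; "opening": finger opening in mm.
Only numpy, scipy, OpenCV 4.12 (cv2) and the standard library are available. Lean on these libraries where they do the work, as an engineer would, in place of code of your own. Each camera call takes 0.05 s, during which the arm holds its last target.

## Task

Change the jars in the blue paint shaker: put the shaken green-lidded jars back into empty trays of the covered carousel, and stand every yellow-lidded jar from the carousel upright in a cell of the shaker's rack, turning the carousel by its red post to bring the tray you need to the window. When all are in, fold the hold-down bail right down over the lids, and leave the carousel with its orange shutter squarely closing the window against the foam dust. The red-lidded jar stays in its tray, and the tools and foam on the table stay where they are.

Things in the scene. Friction and masses are not known exactly. Their poses are not given: they have to be found in the camera images.
- axis (a point): Jar carousel: a round covered turntable, 424 mm across. This point lies on its turning axis, at the top of its clear 3 mm cover, 112 mm above the table. The clear cover and side wall close it against foam dust, except for ONE rectangular window in the cover on the robot's side (90 mm radially, 128 mm across): jars come out only there.
- window (a point): Centre of the window in the carousel's clear cover (black outline), 110 mm above the table, 145 mm from the axis. The line from axis to window is the direction in which the window faces.
- crank (a point): Turning grip of the carousel: an upright red post, 18 mm in diameter, that stands 41 mm out of the black hand disc (132 mm across, its top 121 mm above the table) on top of the clear cover, 50 mm from the axis. This point lies in its middle, 143 mm above the table (top at 162 mm). Moving it round the axis turns the carousel either way, without stops; the post spins freely on its pin. Light friction (0.1 N m): it stays where left. Turn it slowly, the jars stand loose.
- shutter (a point): Centre of the orange shutter plate of the carousel's turning part (102 mm radially by 140 mm across, 107 mm above the table), 145 mm from the axis. With this point under the window's centre the window is shut.
- bail (a joint): Angle (rad) of the shaker's hold-down bail, two arms and a cross bar hinged behind the rack: 0 = shut on its stop, level, just above the jar lids, its top 154 mm above the table; 1.57 = upright; it starts open, leaning back at 1.6 to 1.85. Friction (0.26 N m) holds it at any angle: push it over from behind towards the robot's side, then press it down.
- bail_hinge (a point): Middle of the bail's hinge axis, at the back (far side) of the shaker, 150 mm above the table. The hinge axis is parallel to the row of cells and lies 85 mm behind it. The bail's steel cross bar (244 mm long, 40 mm wide, rubber-padded) runs 85 mm from the hinge axis, and a red tab 70 mm wide carries on at its middle to 127 mm.
- cell0 (a point): Centre of the floor of the first of the four square cells of the shaker's steel rack, 60 mm above the table. Cells are 54 mm square inside, 36 mm deep (rim 96 mm above the table), in a row 58 mm apart; cell0 is the rightmost seen from the robot, cell3 the leftmost. The shaker is a flat blue machine, 200 by 280 mm.
- cell1 (a point): The same for cell 1.
- cell2 (a point): The same for cell 2.
- cell3 (a point): The same for cell 3.
- jar_a: Paint jar with a YELLOW lid: 80 mm tall, 44 mm in diameter (140 g, most of it in the lower 45 mm), its lid topped by a flange 52 mm in diameter and 5 mm thick. Origin: centre of the underside; z: up along the jar. Stands in a carousel tray at the start, its top 9 mm below the cover.
- jar_b: Another yellow-lidded jar, as jar_a.
- jar_c: Another yellow-lidded jar, as jar_a.
- jar_green_a: Jar like jar_a, but with a GREEN lid: already shaken, left standing in a cell of the shaker's rack at the start. It goes back into any empty tray of the carousel.
- jar_green_b: A second green-lidded jar, as jar_green_a.
- tray1 (a point): Centre of the floor of a carousel tray, 20 mm above the table. Five square trays (64 mm inside, rims 32 mm high) sit on the turning part, 145 mm from the axis, at 60, 120, 180, 240 and 300 degrees from the shutter and turn with it; each holds one jar or is empty.
- tray2 (a point): The same for another tray.
- tray3 (a point): The same for another tray.
- tray4 (a point): The same for another tray.
- tray5 (a point): The same for another tray.
- jar_red: Jar like jar_a, but with a RED lid, in a carousel tray: it stays there.
- rasp_yellow: Bystander: rasp with yellow handle, 210 mm long, lying on the table; origin under its middle. Leave it alone.
- foam_white: Bystander: white foam block, 100 x 70 x 60 mm; origin centre of its underside. Leave it alone.
- scraper: Bystander: half-round steel scraper with a red grip, 110 mm long; lying flat. Leave it alone.
Mind the look-alikes: they are no part of the job. What is shaped like the jar_green_b but pink is not meant.

How it is judged:
By the outcome, as a careful person would: the job done as asked, in the order asked, and still so for the second after the job is handed in, with the robot touching nothing.
Of jar_a, jar_b, jar_c only 2 to 3 are there at a start; the rules pass over those that are not, and their reading is None.
Of jar_green_a, jar_green_b only 1 to 2 are there at a start; the rules pass over those that are not, and their reading is None.
At some moment in a run one of jar_a, jar_b, jar_c, jar_green_a, jar_green_b may be knocked a few centimetres aside while the robot is not near it.
Once in a run the grip may slacken for a moment while it holds something.
It also fails if it takes over 210 s, if anything falls off the work surface, if the arm or the gripper's body presses on something with over 40 N, if the wrist force passes 120 N, or if a joint passes its speed limit or range.

## Working session

There is one attempt and no reset: what is moved stays moved. The work goes in short steps, Python scripts to look and compute and a tool call to move; the robot and the scene stay as the last step left them, time stands still between calls to the robot, and variables do not carry over. Pictures are saved under pics/ and viewed, and the job is handed in when it is done.

Besides the shell and the picture viewer there is one more tool, called as a command line: name --argument value ..., lists and objects as JSON in quotes. servo_tool: Moves the arm, as the interface text tells. Its arguments: {"type":"object","properties":{"steps":{"type":"string"},"hand":{"type":"number"},"squeeze":{"type":"number"}},"required":["steps"]}

```bash
ls; mkdir -p pics; cat > h.py <<'E'
import numpy as np, cv2
from station import bot, imaging
def cap(n,f):
    p=imaging.camera_params(n); im,d=imaging.capture(n)
    cv2.imwrite('pics/'+f+'.png',cv2.cvtColor(im,cv2.COLOR_RGB2BGR)); np.savez('pics/'+f+'.npz',im=im,d=d,**{k:np.array(v) for k,v in p.items()})
    return im,d,p
def load(f):
    z=np.load('pics/'+f+'.npz'); return z['im'],z['d'],{k:z[k] for k in ('vertical_fov','cx','cy','R','t')}
def foc(p): return 210/np.tan(np.radians(float(p['vertical_fov'])/2))
def ray(p,u,v):
    f=foc(p); R=np.array(p['R']); t=np.array(p['t'])
    c=-R.T@t; d=R.T@np.array([(u-p['cx'])/f,(v-p['cy'])/f,1.]); return c,d
def onz(p,u,v,z):
    c,d=ray(p,u,v); s=(z-c[2])/d[2]; return c+s*d
def proj(p,X):
    c=np.array(p['R'])@np.array(X,float)+np.array(p['t']); f=foc(p); return p['cx']+f*c[0]/c[2], p['cy']+f*c[1]/c[2]
def pt(p,d,u,v):
    c,r=ray(p,u,v); return c+r*float(d[int(v),int(u)])
def st():
    s=bot.state(); print('t',round(s['time_s'],2),'pos',np.round(s['ee_pos'],1),'rot',np.round(s['tcp_rot'],3),'F',np.round(s['force'],1),'open',round(s['opening'],1)); return s
E
python3 - <<'E'
from h import *
s=st(); print(s['q'])
for n in ('side','top','wrist'):
    im,d,p=cap(n,n+'0'); print(n,p['vertical_fov'],p['cx'],p['cy'],np.round(-np.array(p['R']).T@np.array(p['t'])),np.round(p['R'],2).tolist())
E
```

```text
pics
t 0.0 pos [210.6 588.2 403.8] rot [-3.081  1.569 -1.854] F [-0.4  0.2  0.5] open 85.2
[-1.29522203  0.41191984 -0.0127276   1.59707949  0.00558828  1.13426511
 -0.08218313]
side 48.536793706247146 278.6891275498495 215.38524838326066 [  33. -705.  876.] [[0.82, -0.58, 0.01], [-0.38, -0.55, -0.75], [0.43, 0.61, -0.67]]
top 55.56057495483133 286.00987640504263 209.63689039313257 [ 328.  -25. 1124.] [[0.02, -1.0, -0.01], [-0.98, -0.02, -0.19], [0.19, 0.01, -0.98]]
wrist 64.02615765424723 278.8318427595208 211.2640741168139 [138. 613. 373.] [[0.34, 0.94, -0.0], [0.9, -0.32, 0.3], [0.28, -0.1, -0.95]]
```

View pics/top0.png

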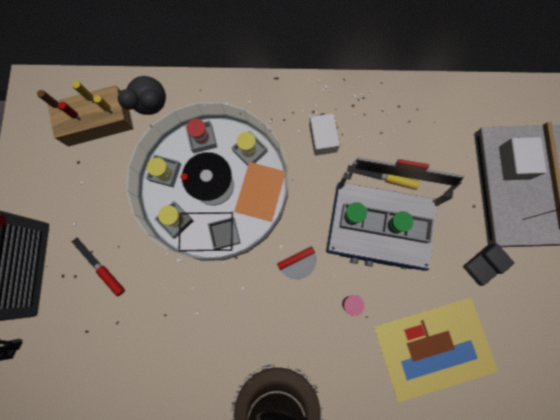

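View pics/side0.png

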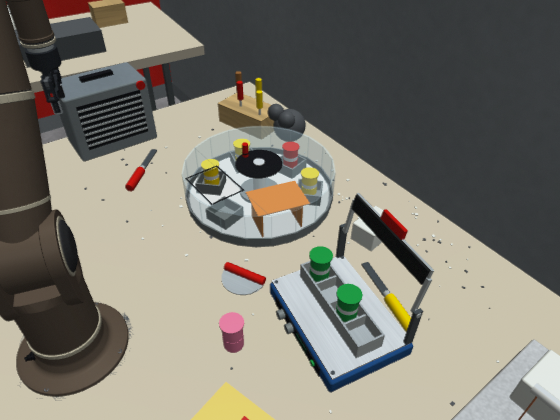

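View pics/wrist0.png

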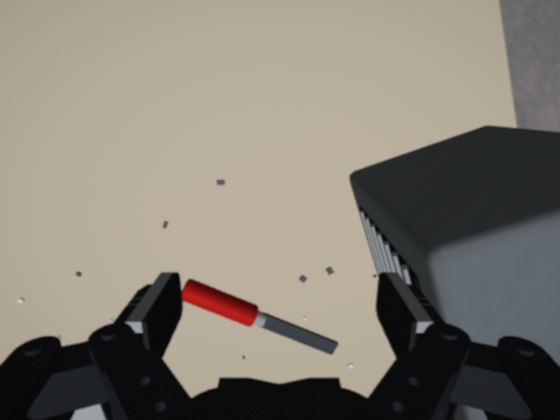

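```bash
python3 - <<'E'
from h import *
im,d,p=load('top0')
c=cv2.cvtColor(im,cv2.COLOR_RGB2BGR)
a=cv2.resize(c[95:270,120:295],None,fx=3.4,fy=3.4,interpolation=cv2.INTER_CUBIC); cv2.imwrite('pics/a.png',np.clip(a*1.3,0,255).astype(np.uint8))
b=cv2.resize(c[145:275,320:470],None,fx=4.5,fy=4.5,interpolation=cv2.INTER_CUBIC); cv2.imwrite('pics/b.png',np.clip(b*1.3,0,255).astype(np.uint8))
hsv=cv2.cvtColor(im,cv2.COLOR_RGB2HSV)
def blobs(lo,hi,name,z,box):
    m=cv2.inRange(hsv,lo,hi); mm=np.zeros_like(m); x0,y0,x1,y1=box; mm[y0:y1,x0:x1]=m[y0:y1,x0:x1]
    n,l,s,ce=cv2.connectedComponentsWithStats(mm)
    for i in range(1,n):
        if s[i,4]>30: print(name,np.round(ce[i],1),s[i].tolist(),'->',np.round(onz(p,*ce[i],z),1),'dep',np.round(pt(p,d,*ce[i]),1))
blobs((50,120,50),(75,255,255),'green',143,(300,150,480,290))
blobs((22,120,120),(35,255,255),'yellow',101,(125,95,300,270))
blobs((0,150,90),(5,255,255),'red',101,(125,95,300,270))
blobs((8,150,100),(18,255,255),'orange',107,(125,95,300,270))
m=cv2.inRange(hsv,(0,0,0),(180,255,40)); mm=np.zeros_like(m); mm[140:225,170:240]=m[140:225,170:240]
n,l,s,ce=cv2.connectedComponentsWithStats(mm)
for i in range(1,n):
    if s[i,4]>100: print('black',ce[i],s[i],onz(p,*ce[i],121))
E
```

```text
green [355.7 212.4] [346, 203, 20, 20, 299] -> [ 509.9 -190.2  143. ] dep [ 509.9 -190.2  142.9]
green [402.  221.2] [392, 212, 21, 19, 302] -> [ 489.8 -304.9  143. ] dep [ 490.2 -305.6  140.7]
yellow [245.7 141. ] [238, 133, 17, 17, 232] -> [707.7  97.4 101. ] dep [704.8  96.5 108.7]
yellow [156.6 166.6] [148, 158, 18, 18, 253] -> [631.3 332.6 101. ] dep [627.8 328.4 112.9]
yellow [168.2 215.1] [159, 206, 19, 19, 269] -> [500.6 291.5 101. ] dep [498.2 287.2 115. ]
red [195.6 127.4] [188, 120, 16, 16, 204] -> [744.  235.2 101. ] dep [739.4 232.3 112.2]
red [183.7 176. ] [181, 173, 6, 7, 31] -> [606.7 258.2 101. ] dep [590.2 241.3 161.7]
red [288.8 260.9] [278, 253, 22, 16, 142] -> [388.4 -25.5 101. ] dep [393.5 -25.5  15.1]
orange [250.7 191.1] [237, 164, 28, 49, 545] -> [567.7  77.9 107. ] dep [565.5  76.9 116.5]
black [206.92100193 176.2896596 ] [ 183  153   48   47 1557] [601.70969751 192.12595678 121.        ]
```

```bash
ls pics
```

```text
a.png
b.png
side0.npz
side0.png
top0.npz
top0.png
wrist0.npz
wrist0.png
```

View pics/a.png

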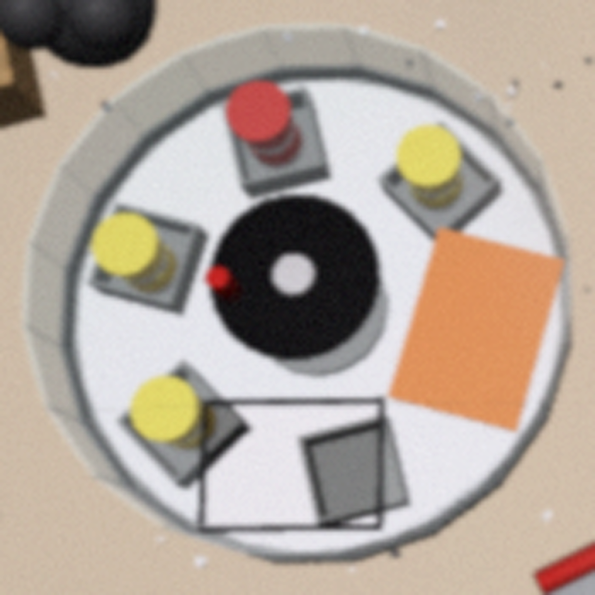

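View pics/b.png

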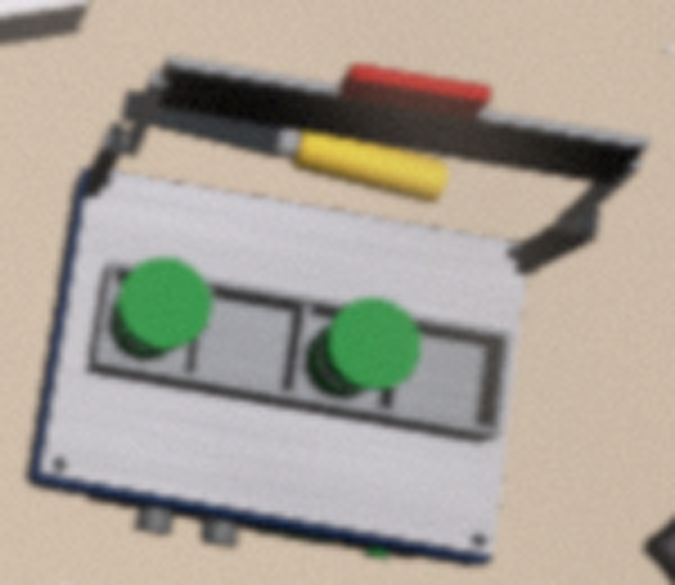

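```bash
python3 - <<'E'
from h import *
im,d,p=load('top0')
A=lambda u,v:(120+(u+.5)/3.4-.5,95+(v+.5)/3.4-.5)
B=lambda u,v:(320+(u+.5)/4.5-.5,145+(v+.5)/4.5-.5)
W=[onz(p,*A(*q),110.5) for q in [(203,402),(382,400),(381,527),(201,525)]]
print(np.round(W,1)); w=np.mean(W,0); print('win',w)
print('sides',[np.linalg.norm(W[i]-W[(i+1)%4]) for i in range(4)])
S=[onz(p,*A(*q),107) for q in [(438,229),(564,260),(517,431),(389,399)]]
s=np.mean(S,0); print('shut',s,[np.linalg.norm(S[i]-S[(i+1)%4]) for i in range(4)])
disc=onz(p,*A(296,278),121);print('disc',disc, 'hub',onz(p,*A(293,274),121))
post=onz(p,*A(218,276),162);print('post',post)
E_=[onz(p,*A(*q),32) for q in [(302,438),(386,418),(409,501),(324,525)]]
e=np.mean(E_,0);print('empty',e,[np.linalg.norm(E_[i]-E_[(i+1)%4]) for i in range(4)])
pts=np.array([[707.7,97.4],[631.3,332.6],[500.6,291.5],[744,235.2],s[:2],e[:2]])
from scipy.optimize import least_squares
# trays at 60deg multiples
k=np.array([1,3,4,2,0,5])
f=lambda x:(pts-np.c_[x[0]+145*np.cos(x[2]+k*np.pi/3),x[1]+145*np.sin(x[2]+k*np.pi/3)]).ravel()
r=least_squares(f,[600,192,np.radians(-103)]);print(r.x,np.degrees(r.x[2]),np.round(f(r.x).reshape(-1,2),1))
for nm,q in (('win',w),('post',post)):
    v=q[:2]-r.x[:2];print(nm,np.hypot(*v),np.degrees(np.arctan2(v[1],v[0])))
R_=[onz(p,*B(*q),96) for q in [(107,266),(505,335),(490,438),(92,370)]]
print('rack',np.round(R_,1),np.mean(R_,0),[np.linalg.norm(R_[i]-R_[(i+1)%4]) for i in range(4)])
print(bot.tip_extent)
E
```

```text
[[505.4 260.1 110.5]
 [509.7 123.9 110.5]
 [413.3 120.2 110.5]
 [412.  255.  110.5]]
win [460.06703916 189.80805199 110.5       ]
sides [np.float64(136.2849595412535), np.float64(96.48320726897101), np.float64(134.81788068427863), np.float64(93.55537265207494)]
shut [567.56244624  53.66687034 107.        ] [np.float64(101.68016963273121), np.float64(139.1999265340382), np.float64(100.97902566198417), np.float64(139.50317686057744)]
disc [601.37025063 192.66769333 121.        ] hub [604.49172693 195.15320219 121.        ]
post [590.61005945 241.23606126 162.        ]
empty [465.36982023 154.52780625  32.        ] [np.float64(70.10627214983457), np.float64(70.9689314338767), np.float64(70.80483042918506), np.float64(73.73291011425736)]
[602.75537774 194.14911276  -1.80279131] -103.292333409129 [[-0.6  2.7]
 [-4.8 -2.7]
 [ 3.4 -2.1]
 [ 2.4 -0.6]
 [-1.9  0.6]
 [ 1.5  2.1]]
win 142.75435816549003 -178.25740654380553
post 48.62807292146448 104.46327515681247
rack [[ 541.  -165.9   96. ]
 [ 504.8 -396.1   96. ]
 [ 444.8 -384.7   96. ]
 [ 479.5 -156.9   96. ]] [ 492.54119679 -275.90945142   96.        ] [np.float64(232.9401801181685), np.float64(61.118845763574576), np.float64(230.38094677357196), np.float64(62.18787775552867)]
173.4
```

```bash
cat >> h.py <<'E'
from scipy.spatial.transform import Rotation as Ro
def curR(s): return Ro.from_euler('xyz',s['tcp_rot']).as_matrix()
def tgtR(phi):  # jaw axis z at phi degrees from world x
    a=np.radians(phi); z=np.array([np.cos(a),np.sin(a),0]); x=np.array([0,0,-1.]); return np.c_[x,np.cross(z,x),z]
def go(gp,phi,s=None):
    """gp = wanted grasp point world (mm); prints shift and rotvec in tool axes"""
    s=s or bot.state(); R=curR(s); T=tgtR(phi); tcp=np.array(gp,float)+np.array([0,0,155.])
    d=R.T@(tcp-np.array(s['ee_pos']))/1000; rv=Ro.from_matrix(R.T@T).as_rotvec()
    print('shift',np.round(d,4),'rot',np.round(rv,4),'deg',round(np.degrees(np.linalg.norm(rv)),1),'dist',round(np.linalg.norm(d)*1000),'t',round(s['time_s'],2)); return d,rv
E
python3 - <<'E'
from h import *
s=st(); R=curR(s); print(np.round(R,3))
p=imaging.camera_params('wrist'); print('cam off in tool',np.round(R.T@(-np.array(p['R']).T@np.array(p['t'])-s['ee_pos']),1)); print('cam R in tool',np.round(np.array(p['R'])@R,3))
z=R[:,2]; print('phi',np.degrees(np.arctan2(z[1],z[0])))
go((500,190,250),90); go((500,190,250),-90)
E
```

```text
t 0.15 pos [210.6 588.3 404.1] rot [-3.071  1.57  -1.844] F [ 0.3 -0.3  0.2] open 85.1
[[-0.    -0.941  0.337]
 [-0.001  0.337  0.941]
 [-1.    -0.    -0.001]]
cam off in tool [30.9 76.6 -0.5]
cam R in tool [[ 0.     0.     1.   ]
 [-0.302 -0.953  0.   ]
 [ 0.953 -0.302 -0.   ]]
phi 70.30194663262841
shift [-0.0006 -0.4067 -0.2774] rot [-3.438e-01 -1.200e-03 -1.000e-04] deg 19.7 dist 492 t 0.15
shift [-0.0006 -0.4067 -0.2774] rot [ 2.7978e+00 -2.0000e-04  1.7000e-03] deg 160.3 dist 492 t 0.15
```

servo_tool --steps "0 -0.04 -0.024 -0.03 0 0;0 -0.08 -0.048 -0.08 0 0;0 -0.12 -0.072 -0.13 0 0;0 -0.16 -0.095 -0.18 0 0;0 -0.2 -0.119 -0.23 0 0;0 -0.24 -0.143 -0.28 0 0;0 -0.28 -0.167 -0.32 0 0;0 -0.32 -0.19 -0.344 0 0;0 -0.36 -0.214 -0.344 0 0;0 -0.4 -0.238 -0.344 0 0;0 -0.43 -0.256 -0.344 0 0;0 -0.444 -0.264 -0.344 0 0" --hand 1

```text
time_s: 1.15
ee_pos: [530.0, 201.1, 404.7]
tcp_rot: [0.411, 1.571, 1.982]
force: [1.0, 0.4, 1.1]
opening: 85.4
```

```bash
python3 - <<'E'
from h import *
s=st(); cap('wrist','w1'); st()
E
```

```text
t 1.15 pos [530.  201.1 404.7] rot [0.411 1.571 1.982] F [1.  0.4 1.1] open 85.4
t 1.2 pos [534.9 192.8 404.8] rot [-2.46   1.565 -0.898] F [ 3.8 -5.9  1.2] open 85.3
```

View pics/w1.png

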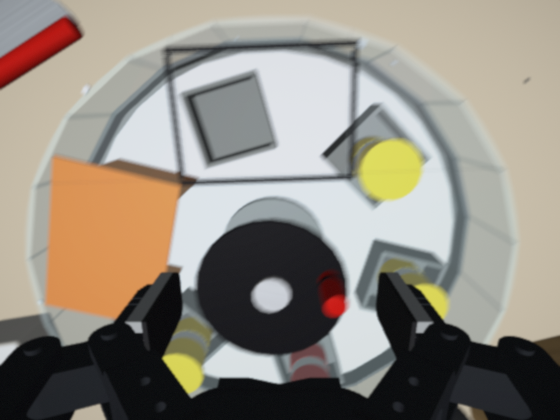

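```bash
python3 - <<'E'
from h import *
cap('wrist','w1b');s=st(); cap('wrist','w2'); s2=st()
im,d,p=load('w2')
hsv=cv2.cvtColor(im,cv2.COLOR_RGB2HSV)
def blob(lo,hi):
    m=cv2.inRange(hsv,lo,hi); n,l,s,ce=cv2.connectedComponentsWithStats(m)
    return [(ce[i],s[i],cv2.minAreaRect(np.argwhere(l==i)[:,::-1].astype(np.float32))) for i in range(1,n) if s[i,4]>150]
for c,s_,r in blob((8,150,100),(18,255,255)): print('or',c,s_,np.round(onz(p,*c,107),1))
for c,s_,r in blob((22,120,120),(35,255,255)): print('yel',c,s_,np.round(onz(p,*c,100),1))
for c,s_,r in blob((0,200,130),(4,255,255)): print('red',c,s_,np.round(onz(p,*c,162),1))
m=cv2.inRange(hsv,(0,0,0),(180,255,45)); 
g=cv2.cvtColor(im,cv2.COLOR_RGB2GRAY); cv2.imwrite('pics/w2u.png',cv2.resize(cv2.cvtColor(im,cv2.COLOR_RGB2BGR)[20:370,20:540],None,fx=1.5,fy=1.5,interpolation=cv2.INTER_CUBIC))
E
```

```text
t 1.25 pos [533.  195.7 404.6] rot [-2.577  1.567 -1.016] F [-0.1  0.2 -0. ] open 85.2
t 1.3 pos [531.  199.1 404.4] rot [-2.904  1.569 -1.34 ] F [1.  0.8 0.1] open 85.2
or [112.43690436 232.94518418] [   58   152   125   161 14795] [559.6  51.7 107. ]
yel [401.78062583 161.14780293] [ 370  131   64   61 3004] [501.7 294.4 100. ]
yel [440.08227311 295.10941476] [ 414  277   46   44 1179] [626.6 342.4 100. ]
yel [190.11554622 368.09453782] [ 164  349   50   41 1428] [708.6 102.8 100. ]
red [39.84265734 46.93606394] [   0   13   84   72 2002] [423.7  58.2 162. ]
red [348.26224784 298.29971182] [338 289  22  20 347] [590.1 243.5 162. ]
```

View pics/w2u.png

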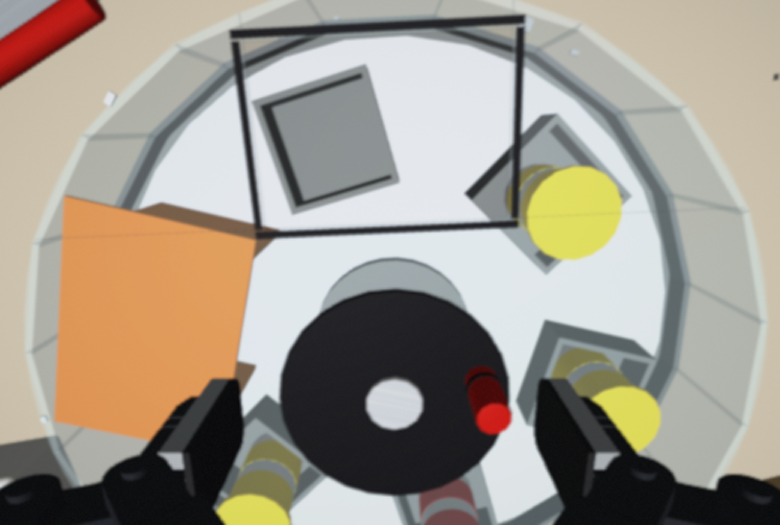

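```bash
python3 - <<'E'
from h import *
im,d,p=load('w2')
A=lambda u,v:((u+.5)/1.5-.5+20,(v+.5)/1.5-.5+20)
W=[onz(p,*A(*q),110.5) for q in [(235,34),(523,20),(518,223),(258,235)]]
w=np.mean(W,0);print(np.round(W,1),w,[round(np.linalg.norm(W[i]-W[(i+1)%4])) for i in range(4)])
S=[onz(p,*A(*q),107) for q in [(66,196),(257,236)]]; print('shutter outer pts',S,np.linalg.norm(S[0]-S[1]))
print('disc/hub',onz(p,*A(395,404),121),onz(p,*A(395,392),121))
E_=[onz(p,*A(*q),32) for q in [(252,102),(366,65),(400,182),(292,214)]];print('empty',np.mean(E_,0),[round(np.linalg.norm(E_[i]-E_[(i+1)%4])) for i in range(4)])
st(); go((590,242,146),90)
E
```

```text
[[414.  122.5 110.5]
 [409.6 258.1 110.5]
 [505.5 262.3 110.5]
 [510.6 124.8 110.5]] [459.92593281 191.9359926  110.5       ] [136, 96, 138, 97]
shutter outer pts [array([489.55506632,  24.53633628, 107.        ]), array([511.89084129, 123.26155159, 107.        ])] 101.22032889629475
disc/hub [606.72137066 196.86879884 121.        ] [599.05083126 196.91687688 121.        ]
empty [466.22273087 154.48144875  32.        ] [76, 75, 76, 75]
t 1.3 pos [531.  199.1 404.4] rot [-2.904  1.569 -1.34 ] F [1.  0.8 0.1] open 85.2
shift [ 0.1034 -0.0586  0.0434] rot [-0.007  -0.0016  0.0004] deg 0.4 dist 127 t 1.3
```

servo_tool --steps "0 -0.03 0.022 0 0 0;0.02 -0.058 0.043 0 0 0;0.045 -0.0586 0.0434 0 0 0;0.07 -0.0586 0.0434 0 0 0;0.09 -0.0586 0.0434 0 0 0;0.1 -0.0586 0.0434 0 0 0;0.1034 -0.0586 0.0434 0 0 0;0.1034 -0.0586 0.0434 0 0 0"

```text
time_s: 1.97
ee_pos: [587.2, 247.0, 300.9]
tcp_rot: [1.768, 1.57, -2.943]
force: [-0.4, 0.1, 0.7]
opening: 85.3
```

```bash
python3 - <<'E'
from h import *
s=st(); cap('wrist','w3'); s=st(); go((590,242.5,146),90)
E
```

```text
t 1.97 pos [587.2 247.  300.9] rot [ 1.768  1.57  -2.943] F [-0.4  0.1  0.7] open 85.3
t 2.02 pos [587.7 246.9 302. ] rot [-0.732  1.57   0.84 ] F [ 0.5 -0.3  0.7] open 85.4
shift [ 0.001  -0.0023 -0.0044] rot [0.0008 0.0005 0.0005] deg 0.1 dist 5 t 2.02
```

View pics/w3.png

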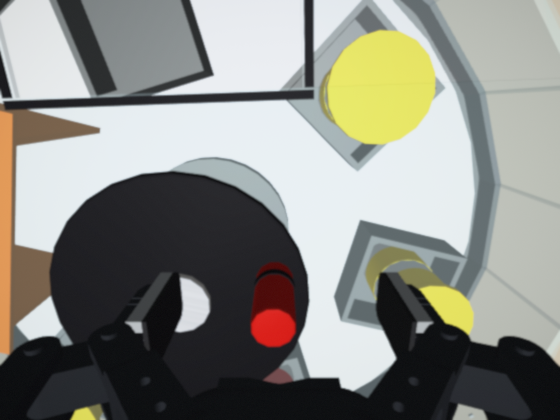

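servo_tool --steps "0.001 -0.0023 -0.0044 0 0 0;0.001 -0.0023 -0.0044 0 0 0;0.001 -0.0023 -0.0044 0 0 0;0.001 -0.0023 -0.0044 0 0 0;0.001 -0.0023 -0.0044 0 0 0;0.001 -0.0023 -0.0044 0 0 0;0.001 -0.0023 -0.0044 0 0 0;0.001 -0.0023 -0.0044 0 0 0" --hand -1 --squeeze 20

```text
time_s: 2.68
ee_pos: [589.9, 244.0, 301.1]
tcp_rot: [-0.44, 1.567, 1.133]
force: [0.1, 5.8, 3.9]
opening: 17.1
```

```bash
cat >> h.py <<'E'
AX=np.array([603.5,194.4])
def arc(dth,n,s=None):
    """rows in tool axes turning the post dth deg about the axis in n steps from measured pose"""
    s=s or bot.state(); R=curR(s); P=np.array(s['ee_pos']); v=P[:2]-AX; a0=np.arctan2(v[1],v[0]); print('r',np.hypot(*v),'ang',np.degrees(a0),'t',round(s['time_s'],2))
    for i in range(1,n+1):
        x=i/n; f=x*x*(3-2*x)*.5+x*.5; a=a0+np.radians(dth)*f
        q=AX+50*np.array([np.cos(a),np.sin(a)]); dd=R.T@np.r_[q-P[:2],0]/1000
        print('0 %.4f %.4f 0 0 0;'%(dd[1],dd[2]),end='')
    print()
E
python3 - <<'E'
from h import *
s=st(); arc(-15.2,8)
E
```

```text
t 2.68 pos [589.9 244.  301.1] rot [-0.44   1.567  1.133] F [0.1 5.8 3.9] open 17.1
r 51.38616551859993 ang 105.32604631061206 t 2.68
0 -0.0014 -0.0011 0 0 0;0 -0.0030 -0.0007 0 0 0;0 -0.0048 -0.0003 0 0 0;0 -0.0069 -0.0000 0 0 0;0 -0.0089 0.0002 0 0 0;0 -0.0108 0.0003 0 0 0;0 -0.0124 0.0004 0 0 0;0 -0.0135 0.0004 0 0 0;
```

servo_tool --steps "0 -0.0014 -0.0011 0 0 0;0 -0.003 -0.0007 0 0 0;0 -0.0048 -0.0003 0 0 0;0 -0.0069 0 0 0 0;0 -0.0089 0.0002 0 0 0;0 -0.0108 0.0003 0 0 0;0 -0.0124 0.0004 0 0 0;0 -0.0135 0.0004 0 0 0;0 -0.0135 0.0004 0 0 0;0 -0.0135 0.0004 0 0 0"

```text
time_s: 3.52
ee_pos: [603.2, 245.6, 301.1]
tcp_rot: [-0.305, 1.566, 1.269]
force: [0.8, 8.4, 1.1]
opening: 17.0
```

```bash
python3 - <<'E'
from h import *
s=st(); v=s['ee_pos'][:2]-AX; print(np.degrees(np.arctan2(v[1],v[0])),np.hypot(*v))
cap('top','t4'); im,d,p=cap('wrist','w4')
E
```

```text
t 3.52 pos [603.2 245.6 301.1] rot [-0.305  1.566  1.269] F [0.8 8.4 1.1] open 17.0
90.35927344555498 51.2326399136117
```

View pics/w4.png

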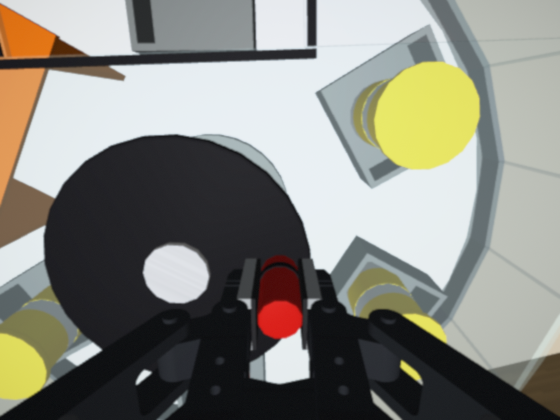

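View pics/t4.png

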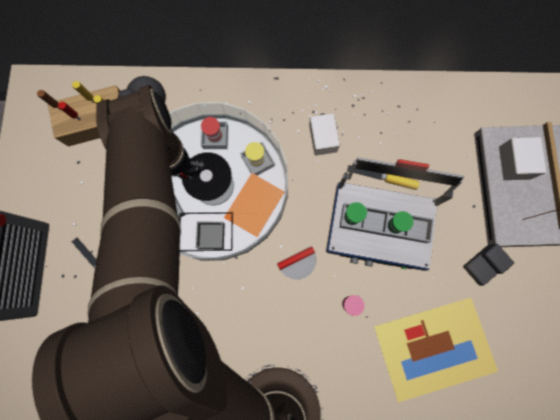

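```bash
python3 - <<'E'
from h import *
im,d,p=load('w4')
a=onz(p,135,52,32);b=onz(p,255,49,32);print(a,b,(a+b)/2, np.degrees(np.arctan2((a-b)[1],(a-b)[0]))+90)
im,d,p=load('t4'); c=cv2.cvtColor(im,cv2.COLOR_RGB2BGR)
cv2.imwrite('pics/t4a.png',cv2.resize(c[95:270,165:300],None,fx=3.4,fy=3.4,interpolation=cv2.INTER_CUBIC))
E
```

```text
[494.70703573 152.89334954  32.        ] [492.64544016 230.34665281  32.        ] [493.67623795 191.62000118  32.        ] 1.5246972953197258
```

View pics/t4a.png

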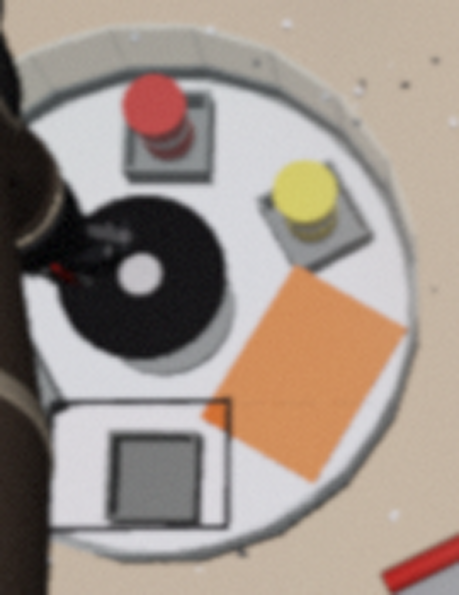

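servo_tool --steps "0 0 0 0 0 0;0 0 0 0 0 0;0 0 0 0 0 0;0 0 0 0 0 0;-0.03 0 0 0 0 0;-0.07 0 0 0 0 0;-0.1 0 0 0 0 0;-0.1 0 0 0 0 0" --hand 1

```text
time_s: 4.28
ee_pos: [605.1, 242.1, 407.6]
tcp_rot: [-1.155, 1.56, 0.415]
force: [0.7, 0.2, 0.9]
opening: 85.6
```

```bash
python3 - <<'E'
from h import *
s=st(); go((480,-235,240),81)
E
```

```text
t 4.28 pos [605.1 242.1 407.6] rot [-1.155  1.56   0.415] F [0.7 0.2 0.9] open 85.6
shift [ 0.0094  0.1248 -0.4773] rot [0.1562 0.0049 0.0092] deg 9.0 dist 493 t 4.28
```

servo_tool --steps "0 0.006 -0.025 0.01 0 0;0.001 0.016 -0.063 0.02 0 0;0.002 0.027 -0.103 0.04 0 0;0.003 0.037 -0.143 0.06 0 0;0.004 0.048 -0.183 0.08 0 0;0.005 0.058 -0.223 0.1 0 0;0.006 0.068 -0.263 0.12 0 0;0.007 0.079 -0.303 0.14 0 0;0.008 0.09 -0.343 0.156 0.005 0.009;0.009 0.1 -0.383 0.156 0.005 0.009;0.009 0.11 -0.42 0.156 0.005 0.009;0.009 0.118 -0.45 0.156 0.005 0.009"

```text
time_s: 5.28
ee_pos: [483.9, -211.0, 391.3]
tcp_rot: [2.228, 1.56, -2.643]
force: [1.3, 0.4, 0.2]
opening: 85.6
```

servo_tool --steps "0 0.006 -0.024 0 0 0;0 0.006 -0.024 0 0 0;0 0.006 -0.024 0 0 0"

```text
time_s: 5.53
ee_pos: [474.9, -232.2, 391.4]
tcp_rot: [2.175, 1.56, -2.697]
force: [0.1, 0.1, -1.4]
opening: 85.6
```

```bash
python3 - <<'E'
from h import *
s=st(); im,d,p=cap('wrist','w5'); s=st()
hsv=cv2.cvtColor(im,cv2.COLOR_RGB2HSV); m=cv2.inRange(hsv,(50,120,50),(75,255,255)); n,l,S,ce=cv2.connectedComponentsWithStats(m)
for i in range(1,n):
    if S[i,4]>200: print(ce[i],S[i],onz(p,*ce[i],140))
E
```

```text
t 5.53 pos [ 474.9 -232.2  391.4] rot [ 2.175  1.56  -2.697] F [ 0.1  0.1 -1.4] open 85.6
t 5.58 pos [ 475.7 -230.7  391.3] rot [ 2.123  1.561 -2.746] F [ 0.5  0.6 -0.3] open 85.3
[212.50965251 218.11583012] [186 210  41  30 259] [ 463.543367   -279.21371161  140.        ]
[187.52926209 255.69296014] [ 149  221   72   71 3537] [ 488.56535384 -303.15093949  140.        ]
[346.14301251 261.33578032] [ 311  224   71   71 3678] [ 510.77977609 -191.02335441  140.        ]
```

View pics/w5.png

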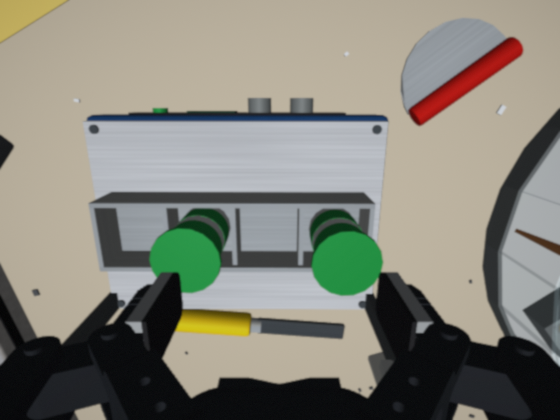

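```bash
python3 - <<'E'
from h import *
im,d,p=load('w5')
Q=[onz(p,*q,96) for q in [(93,205),(372,204),(380.5,267),(100,269)]]
print(np.round(Q,1),np.mean(Q,0),[round(np.linalg.norm(Q[i]-Q[(i+1)%4]),1) for i in range(4)])
for a,b in((0,1),(3,2)):
    v=Q[b]-Q[a];print(np.degrees(np.arctan2(v[1],v[0])))
s=st(); go((510,-191,118),81,s); print(bot.tip_extent)
E
```

```text
[[ 449.8 -385.8   96. ]
 [ 485.  -159.    96. ]
 [ 543.1 -156.2   96. ]
 [ 506.8 -398.4   96. ]] [ 496.17196796 -274.86523506   96.        ] [np.float64(229.5), np.float64(58.1), np.float64(244.9), np.float64(58.4)]
81.16885946028484
81.4852527459236
t 5.58 pos [ 475.7 -230.7  391.3] rot [ 2.123  1.561 -2.746] F [ 0.5  0.6 -0.3] open 85.3
shift [ 0.1178 -0.0287  0.0452] rot [-0.0002 -0.0054 -0.0087] deg 0.6 dist 129 t 5.58
173.4
```

servo_tool --steps "0.0 -0.012 0.02 0 0 0;0.02 -0.025 0.04 0 -0.005 -0.009;0.05 -0.0287 0.0455 0 -0.005 -0.009;0.08 -0.0287 0.0455 0 -0.005 -0.009;0.105 -0.0287 0.0455 0 -0.005 -0.009;0.117 -0.0287 0.0455 0 -0.005 -0.009;0.1178 -0.0287 0.0455 0 -0.005 -0.009;0.1178 -0.0287 0.0455 0 -0.005 -0.009"

```text
time_s: 6.25
ee_pos: [510.6, -189.2, 272.6]
tcp_rot: [1.72, 1.57, 3.136]
force: [0.5, -0.1, 1.4]
opening: 85.8
```

```bash
python3 - <<'E'
from h import *
s=st(); im,d,p=cap('wrist','w6'); s=st(); go((510,-190.6,118),81,s)
E
```

```text
t 6.25 pos [ 510.6 -189.2  272.6] rot [1.72  1.57  3.136] F [ 0.5 -0.1  1.4] open 85.8
t 6.3 pos [ 510.9 -189.7  273.6] rot [-2.112  1.57  -0.696] F [-0.2  0.2  0.4] open 85.0
shift [ 0.0006  0.0007 -0.0011] rot [ 0.0027 -0.0004  0.0007] deg 0.2 dist 1 t 6.3
```

View pics/w6.png

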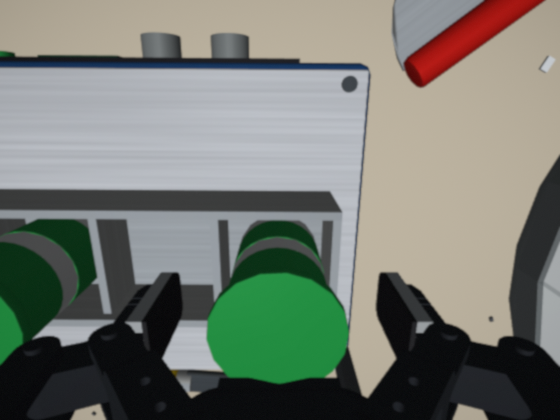

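Jar centred between the fingers (lid at ~(278,325)). Close.

servo_tool --steps "0 0 0 0 0 0;0 0 0 0 0 0;0 0 0 0 0 0;0 0 0 0 0 0;0 0 0 0 0 0;0 0 0 0 0 0;0 0 0 0 0 0;0 0 0 0 0 0" --hand -1 --squeeze 50

```text
time_s: 6.97
ee_pos: [510.8, -190.5, 274.6]
tcp_rot: [-1.709, 1.568, -0.294]
force: [-0.7, 0.9, 6.7]
opening: 49.8
```

servo_tool --steps "-0.01 0 0 0 0 0;-0.03 0 0 0 0 0;-0.06 0 0 0 0 0;-0.09 0 0 0 0 0;-0.115 0 0 0 0 0;-0.125 0 0 0 0 0;-0.125 0 0 0 0 0"

```text
time_s: 7.55
ee_pos: [510.6, -190.7, 401.1]
tcp_rot: [-1.694, 1.565, -0.279]
force: [-0.4, -0.0, -2.6]
opening: 50.2
```

```bash
python3 - <<'E'
from h import *
s=st(); im,d,p=cap('wrist','w7'); s=st(); go((459.5,191,243),91.3,s)
E
```

```text
t 7.55 pos [ 510.6 -190.7  401.1] rot [-1.694  1.565 -0.279] F [-0.4 -0.  -2.6] open 50.2
t 7.6 pos [ 510.2 -190.4  399. ] rot [-1.75   1.568 -0.335] F [ 0.2  0.2 -1.5] open 50.0
shift [0.0006 0.1092 0.3689] rot [-0.1784 -0.0007  0.0025] deg 10.2 dist 385 t 7.6
```

View pics/w7.png

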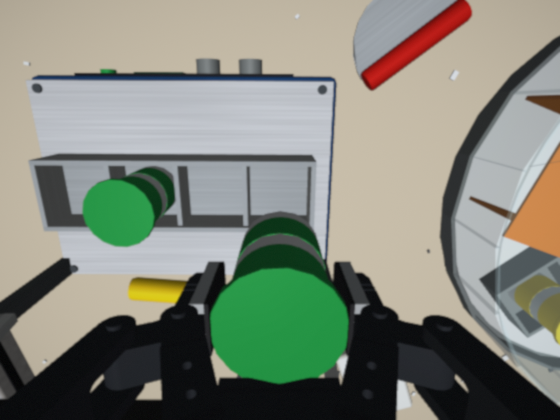

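servo_tool --steps "0 0.003 0.01 -0.005 0 0;0 0.01 0.035 -0.015 0 0;0 0.019 0.065 -0.03 0 0;0 0.03 0.1 -0.05 0 0;0 0.041 0.138 -0.07 0 0;0 0.053 0.178 -0.09 0 0;0 0.065 0.218 -0.11 0 0;0 0.076 0.256 -0.13 0 0;0 0.087 0.292 -0.15 0 0;0 0.096 0.324 -0.165 0 0;0 0.103 0.348 -0.178 0 0;0 0.109 0.369 -0.178 0 0" --squeeze 70

```text
time_s: 8.6
ee_pos: [457.9, 193.9, 395.8]
tcp_rot: [2.061, 1.567, -2.625]
force: [0.1, -0.7, -2.3]
opening: 49.2
```

servo_tool --steps "0 0 0 0 0 0;0 0 0 0 0 0"

```text
time_s: 8.77
ee_pos: [458.5, 192.7, 395.9]
tcp_rot: [2.164, 1.567, -2.522]
force: [0.5, -1.2, -1.8]
opening: 49.2
```

```bash
python3 - <<'E'
from h import *
s=st(); im,d,p=cap('wrist','w8'); s=st(); go((459.5,191,79),91.3,s)
E
```

```text
t 8.77 pos [458.5 192.7 395.9] rot [ 2.164  1.567 -2.522] F [ 0.5 -1.2 -1.8] open 49.2
t 8.82 pos [459.  191.4 396.2] rot [ 2.315  1.567 -2.374] F [ 0.4 -1.2 -0.9] open 49.4
shift [ 0.1622 -0.001   0.    ] rot [ 0.001  -0.0024 -0.0026] deg 0.2 dist 162 t 8.82
```

View pics/w8.png

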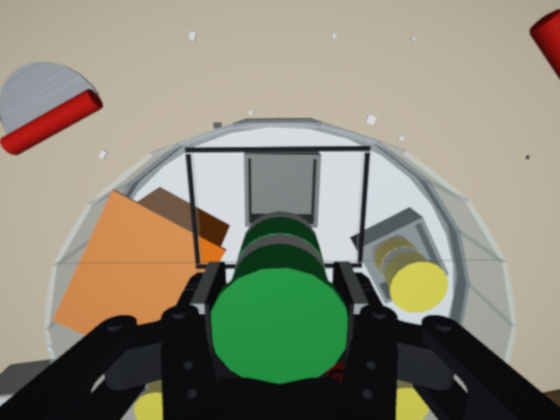

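```bash
python3 - <<'E'
from h import *
im,d,p=load('w8')
Q=[onz(p,*q,32) for q in [(246,152),(321,152),(318,227),(248,227)]]; print(np.mean(Q,0),np.round(Q,1))
Q=[onz(p,*q,110.5) for q in [(187,149),(369,149),(361,267),(197,267)]]; print(np.mean(Q,0),np.round(Q,1))
E
```

```text
[464.2142993  195.69231073  32.        ] [[425.9 157.8  32. ]
 [423.9 231.7  32. ]
 [502.5 233.5  32. ]
 [504.5 159.7  32. ]]
[461.58575903 191.05143343 110.5       ] [[414.4 121.1 110.5]
 [410.8 257.7 110.5]
 [508.7 261.4 110.5]
 [512.5 124.  110.5]]
```

servo_tool --steps "0.005 -0.002 0.002 0 0 0;0.02 -0.003 0.002 0 0 0;0.045 -0.003 0.002 0 0 0;0.07 -0.003 0.002 0 0 0;0.095 -0.003 0.002 0 0 0;0.115 -0.003 0.002 0 0 0;0.13 -0.003 0.002 0 0 0;0.142 -0.003 0.002 0 0 0;0.151 -0.003 0.002 0 0 0;0.157 -0.003 0.002 0 0 0;0.16 -0.003 0.002 0 0 0;0.16 -0.003 0.002 0 0 0"

```text
time_s: 9.82
ee_pos: [462.8, 192.7, 237.5]
tcp_rot: [2.904, 1.57, -1.787]
force: [0.1, -0.0, -1.5]
opening: 49.1
```

```bash
python3 - <<'E'
from h import *
s=st(); 
E
```

```text
t 9.82 pos [462.8 192.7 237.5] rot [ 2.904  1.57  -1.787] F [ 0.1 -0.  -1.5] open 49.1
```

servo_tool --steps "0.0015 0 0 0 0 0;0.003 0 0 0 0 0;0.003 0 0 0 0 0"

```text
time_s: 10.07
ee_pos: [462.9, 193.1, 235.2]
tcp_rot: [-1.902, 1.57, -0.309]
force: [0.1, 0.6, -2.1]
opening: 49.2
```

servo_tool --steps "0 0 0 0 0 0;0 0 0 0 0 0;0 0 0 0 0 0;0 0 0 0 0 0;-0.02 0 0 0 0 0;-0.05 0 0 0 0 0;-0.08 0 0 0 0 0;-0.11 0 0 0 0 0;-0.14 0 0 0 0 0;-0.15 0 0 0 0 0;-0.15 0 0 0 0 0" --hand 0.6

```text
time_s: 10.98
ee_pos: [463.4, 193.4, 387.8]
tcp_rot: [-1.212, 1.565, 0.381]
force: [-0.6, -0.1, -0.5]
opening: 68.3
```

```bash
python3 - <<'E'
from h import *
s=st(); im,d,p=cap('wrist','w9'); s=st();
v=AX+50*np.array([np.cos(np.radians(90.4)),np.sin(np.radians(90.4))]); print(v)
go((v[0],v[1],230),91.3,s)
hsv=cv2.cvtColor(im,cv2.COLOR_RGB2HSV); m=cv2.inRange(hsv,(0,200,130),(4,255,255)); n,l,S,ce=cv2.connectedComponentsWithStats(m)
for i in range(1,n):
    if S[i,4]>100: print(ce[i],S[i],onz(p,*ce[i],162))
E
```

```text
t 10.98 pos [463.4 193.4 387.8] rot [-1.212  1.565  0.381] F [-0.6 -0.1 -0.5] open 68.3
t 11.03 pos [462.9 193.2 385.8] rot [-1.358  1.568  0.235] F [-0.4  0.6 -1.2] open 68.6
[603.15093699 244.39878154]
shift [ 0.0011 -0.1414  0.048 ] rot [-0.0004  0.0006  0.0026] deg 0.2 dist 149 t 11.03
[555.56111111  16.95      ] [549   5  11  28 180] [341.77474846 332.41585663 162.        ]
[ 41.76793478 113.4451087 ] [   0   83   88   64 1840] [395.44829817  59.76568763 162.        ]
```

View pics/w9.png

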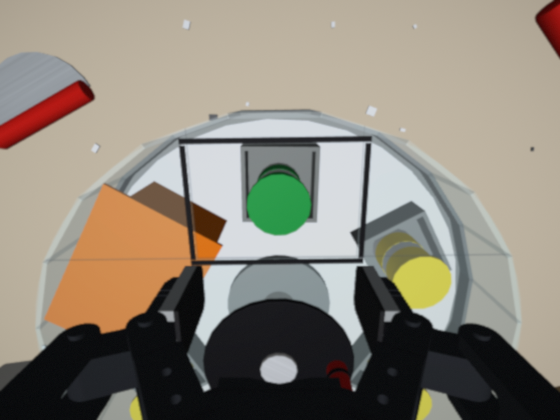

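servo_tool --steps "0 -0.028 0.01 0 0 0;0 -0.065 0.022 0 0 0;0 -0.103 0.035 0 0 0;0.01 -0.13 0.044 0 0 0;0.035 -0.1414 0.048 0 0 0;0.06 -0.1414 0.048 0 0 0;0.078 -0.1414 0.048 0 0 0;0.085 -0.1414 0.048 0 0 0;0.085 -0.1414 0.048 0 0 0" --hand 1

```text
time_s: 11.78
ee_pos: [602.0, 243.8, 295.9]
tcp_rot: [2.131, 1.564, -2.559]
force: [0.1, -0.2, 0.3]
opening: 85.5
```

servo_tool --steps "0 0 0 0 0 0;0 0 0 0 0 0;0 0 0 0 0 0;0 0 0 0 0 0;0 0 0 0 0 0;0 0 0 0 0 0;0 0 0 0 0 0;0 0 0 0 0 0" --hand -1 --squeeze 25

```text
time_s: 12.45
ee_pos: [603.1, 246.0, 301.2]
tcp_rot: [-0.798, 1.567, 0.797]
force: [1.1, 6.1, 3.5]
opening: 17.5
```

```bash
python3 - <<'E'
from h import *
s=st(); arc(60,24)
E
```

```text
t 12.45 pos [603.1 246.  301.2] rot [-0.798  1.567  0.797] F [1.1 6.1 3.5] open 17.5
r 51.64924336415485 ang 90.42070689266298 t 12.45
0 0.0013 -0.0016 0 0 0;0 0.0027 -0.0017 0 0 0;0 0.0044 -0.0018 0 0 0;0 0.0063 -0.0019 0 0 0;0 0.0084 -0.0022 0 0 0;0 0.0106 -0.0026 0 0 0;0 0.0129 -0.0031 0 0 0;0 0.0153 -0.0038 0 0 0;0 0.0178 -0.0046 0 0 0;0 0.0203 -0.0056 0 0 0;0 0.0227 -0.0067 0 0 0;0 0.0251 -0.0079 0 0 0;0 0.0275 -0.0093 0 0 0;0 0.0297 -0.0108 0 0 0;0 0.0318 -0.0124 0 0 0;0 0.0338 -0.0141 0 0 0;0 0.0357 -0.0158 0 0 0;0 0.0373 -0.0175 0 0 0;0 0.0388 -0.0191 0 0 0;0 0.0402 -0.0208 0 0 0;0 0.0413 -0.0223 0 0 0;0 0.0423 -0.0237 0 0 0;0 0.0431 -0.0249 0 0 0;0 0.0437 -0.0259 0 0 0;
```

servo_tool --steps "0 0.0013 0 0 0 0;0 0.0027 0 0 0 0;0 0.0044 -0.0001 0 0 0;0 0.0063 -0.0002 0 0 0;0 0.0084 -0.0005 0 0 0;0 0.0106 -0.0009 0 0 0;0 0.0129 -0.0014 0 0 0;0 0.0153 -0.0021 0 0 0;0 0.0178 -0.0029 0 0 0;0 0.0203 -0.0039 0 0 0;0 0.0227 -0.005 0 0 0;0 0.0251 -0.0062 0 0 0"

```text
time_s: 13.45
ee_pos: [578.3, 239.2, 301.2]
tcp_rot: [-0.923, 1.567, 0.672]
force: [1.0, 5.3, 1.7]
opening: 17.5
```

```bash
sed -i 's/^AX=.*/AX=np.array([603.5,196.2])/' h.py; python3 - <<'E'
from h import *
s=st(); v=s['ee_pos'][:2]-AX; a=np.degrees(np.arctan2(v[1],v[0])); arc(150.4-a,11)
E
```

```text
t 13.45 pos [578.3 239.2 301.2] rot [-0.923  1.567  0.672] F [1.  5.3 1.7] open 17.5
r 49.827118463345315 ang 120.36457460414266 t 13.45
0 0.0014 -0.0006 0 0 0;0 0.0031 -0.0017 0 0 0;0 0.0051 -0.0030 0 0 0;0 0.0073 -0.0047 0 0 0;0 0.0095 -0.0066 0 0 0;0 0.0116 -0.0087 0 0 0;0 0.0136 -0.0108 0 0 0;0 0.0153 -0.0129 0 0 0;0 0.0168 -0.0149 0 0 0;0 0.0179 -0.0166 0 0 0;0 0.0187 -0.0179 0 0 0;
```

servo_tool --steps "0 0.0016 -0.0006 0 0 0;0 0.0034 -0.0017 0 0 0;0 0.0053 -0.003 0 0 0;0 0.0073 -0.0047 0 0 0;0 0.0095 -0.0066 0 0 0;0 0.0116 -0.0087 0 0 0;0 0.0136 -0.0108 0 0 0;0 0.0153 -0.0129 0 0 0;0 0.0168 -0.0149 0 0 0;0 0.0179 -0.0166 0 0 0;0 0.0187 -0.0179 0 0 0;0 0.0187 -0.0179 0 0 0"

```text
time_s: 14.45
ee_pos: [559.6, 219.2, 301.1]
tcp_rot: [-1.732, 1.57, -0.139]
force: [-4.3, 2.0, 11.0]
opening: 17.3
```

```bash
python3 - <<'E'
from h import *
s=st(); v=s['ee_pos'][:2]-AX; print(np.degrees(np.arctan2(v[1],v[0])),np.hypot(*v)); cap('wrist','w10')
E
```

```text
t 14.45 pos [559.6 219.2 301.1] rot [-1.732  1.57  -0.139] F [-4.3  2.  11. ] open 17.3
152.41563856162006 49.567538453717084
```

View pics/w10.png

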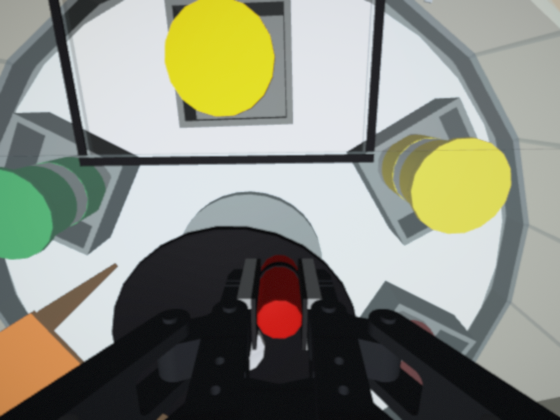

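```bash
cat >> h.py <<'E'
def lid(p,im,lo,hi,z,mn=800):
    hsv=cv2.cvtColor(im,cv2.COLOR_RGB2HSV); m=cv2.inRange(hsv,lo,hi); n,l,S,ce=cv2.connectedComponentsWithStats(m)
    for i in range(1,n):
        if S[i,4]>mn:
            (cx,cy),r=cv2.minEnclosingCircle(np.argwhere(l==i)[:,::-1].astype(np.float32))
            print(np.round(ce[i],1),S[i].tolist(),'->',np.round(onz(p,*ce[i],z),1))
YE=((22,150,150),(35,255,255)); GR=((50,120,50),(75,255,255))
E
python3 - <<'E'
from h import *
im,d,p=load('w10')
lid(p,im,*YE,100)
a=onz(p,181,126,32);b=onz(p,292,122,32);print('tray inner edge mid',(a+b)/2, np.degrees(np.arctan2(*(b-a)[1::-1])))
Q=[onz(p,*q,110.5) for q in [(82,160),(372,157)]]; print(Q,np.mean(Q,0))
E
```

```text
[219.1  56.5] [165, 0, 110, 116, 10199] -> [462.2 188.4 100. ]
tray inner edge mid [496.25707898 187.68158608  32.        ] 93.28994593582638
[array([510.10180079, 123.52938386, 110.5       ]), array([505.55966918, 261.31588378, 110.5       ])] [507.83073499 192.42263382 110.5       ]
```

servo_tool --steps "0 0 0 0 0 0;0 0 0 0 0 0;0 0 0 0 0 0;0 0 0 0 0 0;-0.02 0 0 0 0 0;-0.05 0 0 0 0 0;-0.075 0 0 0 0 0;-0.075 0 0 0 0 0" --hand 0.7

```text
time_s: 15.17
ee_pos: [561.2, 219.3, 379.9]
tcp_rot: [-1.281, 1.563, 0.312]
force: [0.4, 0.7, -0.3]
opening: 72.5
```

```bash
python3 - <<'E'
from h import *
s=st(); go((461,188.6,74),91.8,s)
E
```

```text
t 15.17 pos [561.2 219.3 379.9] rot [-1.281  1.563  0.312] F [ 0.4  0.7 -0.3] open 72.5
shift [ 0.1502  0.1019 -0.0289] rot [-0.0098  0.0021  0.0071] deg 0.7 dist 184 t 15.17
```

servo_tool --steps "0 0.03 -0.009 0 0 0;0 0.065 -0.019 -0.01 0 0.007;0.01 0.095 -0.027 -0.01 0 0.007;0.03 0.102 -0.029 -0.01 0 0.007;0.045 0.102 -0.029 -0.01 0 0.007;0.045 0.102 -0.029 -0.01 0 0.007"

```text
time_s: 15.67
ee_pos: [457.0, 187.2, 327.5]
tcp_rot: [1.82, 1.56, -2.86]
force: [-0.4, -0.2, 0.6]
opening: 72.5
```

```bash
python3 - <<'E'
from h import *
s=st(); im,d,p=cap('wrist','w11'); lid(p,im,*YE,100); s=st(); go((461,188.6,74),91.8,s)
E
```

```text
t 15.67 pos [457.  187.2 327.5] rot [ 1.82  1.56 -2.86] F [-0.4 -0.2  0.6] open 72.5
[282.4 244.3] [243, 208, 80, 74, 4627] -> [462.1 188.2 100. ]
[463.1 322.2] [430, 315, 66, 20, 841] -> [515.1 313.4 100. ]
t 15.72 pos [457.9 187.6 328.8] rot [ 1.789  1.561 -2.891] F [ 1.3 -0.3  0.5] open 72.7
shift [ 0.0998 -0.004   0.0011] rot [ 0.0007 -0.002  -0.0091] deg 0.5 dist 100 t 15.72
```

View pics/w11.png

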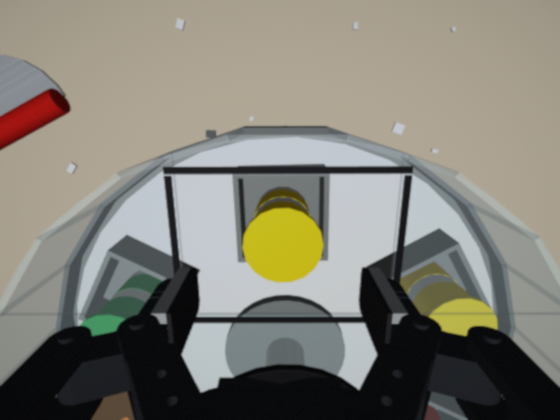

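servo_tool --steps "0.01 -0.003 0.001 0 0 -0.004;0.03 -0.005 0.001 0 -0.002 -0.009;0.055 -0.005 0.001 0 -0.002 -0.009;0.078 -0.005 0.001 0 -0.002 -0.009;0.093 -0.005 0.001 0 -0.002 -0.009;0.1 -0.005 0.001 0 -0.002 -0.009;0.1 -0.005 0.001 0 -0.002 -0.009"

```text
time_s: 16.3
ee_pos: [463.5, 188.9, 232.3]
tcp_rot: [-1.108, 1.569, 0.494]
force: [-11.3, -2.0, 27.9]
opening: 72.5
```

servo_tool --steps "0 0 0 0 0 0;0 0 0 0 0 0;0 0 0 0 0 0;0 0 0 0 0 0;0 0 0 0 0 0;0 0 0 0 0 0" --hand -1 --squeeze 60

```text
time_s: 16.8
ee_pos: [464.6, 189.5, 232.1]
tcp_rot: [-1.101, 1.564, 0.501]
force: [-0.3, -2.3, 15.2]
opening: 49.4
```

```bash
python3 - <<'E'
from h import *
s=st(); cap('wrist','w12'); cap('side','s12'); st()
E
```

```text
t 16.8 pos [464.6 189.5 232.1] rot [-1.101  1.564  0.501] F [-0.3 -2.3 15.2] open 49.4
t 16.9 pos [464.5 189.5 232.1] rot [-1.101  1.564  0.502] F [-1.3 -1.  14.7] open 49.3
```

View pics/w12.png

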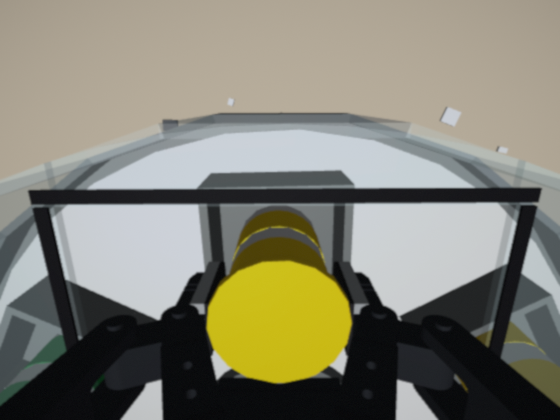

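View pics/s12.png

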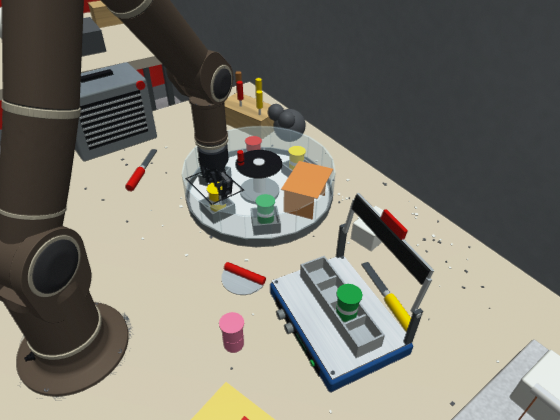

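servo_tool --steps "-0.008 0 0 0 0 0;-0.025 0 0 0 0 0;-0.05 0 0 0 0 0;-0.08 0 0 0 0 0;-0.11 0 0 0 0 0;-0.14 0 0 0 0 0;-0.16 0 0 0 0 0;-0.167 0 0 0 0 0;-0.167 0 0 0 0 0"

```text
time_s: 17.65
ee_pos: [462.9, 188.9, 398.8]
tcp_rot: [-1.087, 1.565, 0.516]
force: [-1.1, -0.4, -2.1]
opening: 49.2
```

```bash
python3 - <<'E'
from h import *
s=st(); im,d,p=cap('wrist','w13'); s=st(); go((508,-190,243),81.3,s)
E
```

```text
t 17.65 pos [462.9 188.9 398.8] rot [-1.087  1.565  0.516] F [-1.1 -0.4 -2.1] open 49.2
t 17.7 pos [462.4 188.7 397. ] rot [-1.053  1.567  0.55 ] F [-0.7 -0.3 -2.7] open 49.5
shift [-0.0015 -0.0334 -0.38  ] rot [0.184  0.002  0.0028] deg 10.5 dist 381 t 17.7
```

View pics/w13.png

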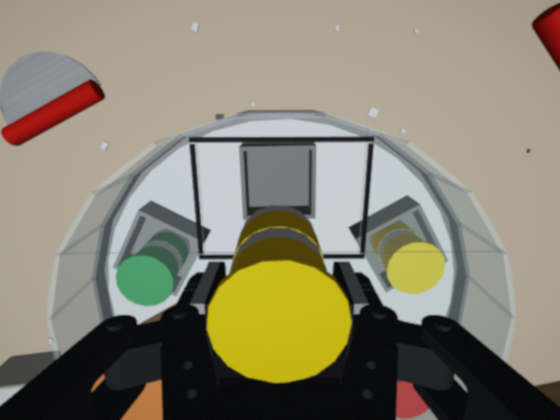

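```bash
python3 - <<'E'
from h import *
im,d,p=load('w7')
c=cv2.cvtColor(im,cv2.COLOR_RGB2BGR); cv2.imwrite('pics/w7r.png',cv2.resize(c[140:250,20:340],None,fx=2.5,fy=2.5,interpolation=cv2.INTER_CUBIC))
E
```

```text
(no output)
```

View pics/w7r.png

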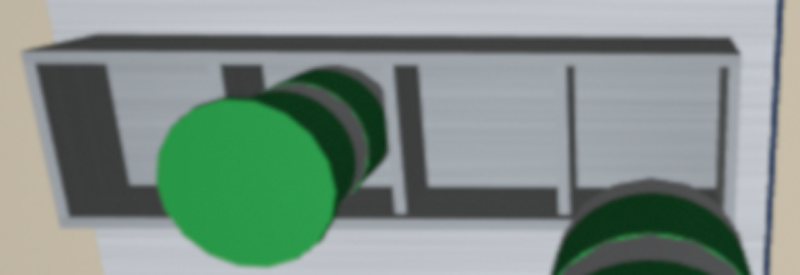

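servo_tool --steps "0 -0.001 -0.012 0.005 0 0;0 -0.003 -0.036 0.015 0 0;0 -0.006 -0.07 0.03 0 0;0 -0.009 -0.106 0.05 0 0;0 -0.013 -0.144 0.07 0 0;0 -0.016 -0.184 0.09 0 0;0 -0.02 -0.224 0.11 0 0;0 -0.023 -0.264 0.13 0 0;-0.001 -0.026 -0.3 0.15 0 0;-0.0015 -0.029 -0.332 0.17 0.002 0.003;-0.0015 -0.032 -0.36 0.184 0.002 0.003;-0.0015 -0.0334 -0.38 0.184 0.002 0.003" --squeeze 70

```text
time_s: 18.7
ee_pos: [506.9, -193.8, 396.0]
tcp_rot: [2.063, 1.566, -2.805]
force: [-0.2, 0.3, -1.8]
opening: 49.0
```

```bash
python3 - <<'E'
from h import *
im,d,p=load('w7'); C=lambda u,v:((u+.5)/2.5-.5+20,(v+.5)/2.5-.5+140)
P=lambda u,v:onz(p,*C(u,v),96)
print('cell3',np.round([P(569,66),P(729,66)],1))
print('lr outer',np.round([P(25,51),P(738,54),P(64,227)],1))
for u,v in((394,65),(402,212),(567,65),(565,212)): print(np.round(P(u,v),1))
s=st(); im,d,p=cap('wrist','w14'); s=st(); go((508,-190,120),81.3,s)
E
```

```text
cell3 [[ 479.8 -213.1   96. ]
 [ 488.  -161.2   96. ]]
lr outer [[ 447.4 -387.8   96. ]
 [ 484.5 -157.8   96. ]
 [ 508.2 -397.8   96. ]]
[ 470.6 -269.8   96. ]
[ 521.1 -279.7   96. ]
[ 479.4 -213.7   96. ]
[ 529.8 -223.8   96. ]
t 18.7 pos [ 506.9 -193.8  396. ] rot [ 2.063  1.566 -2.805] F [-0.2  0.3 -1.8] open 49.0
t 18.75 pos [ 506.6 -197.   396.1] rot [ 2.486  1.565 -2.385] F [ 0.6 -3.8 -1.1] open 48.9
shift [ 0.1211 -0.0007  0.0077] rot [-0.0069 -0.0044 -0.0034] deg 0.5 dist 121 t 18.75
```

View pics/w14.png

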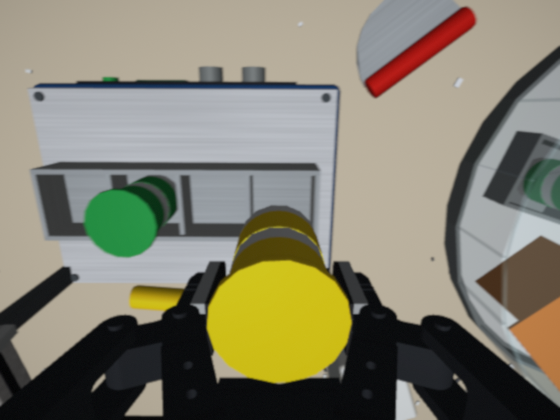

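servo_tool --steps "0.005 0 0 0 0 0;0.02 0 0 0 0 0;0.045 0 0 0 0 0;0.065 0 0 0 0 0;0.075 0 0 0 0 0;0.075 0 0 0 0 0;0.075 0 0 0 0 0"

```text
time_s: 19.33
ee_pos: [507.8, -189.7, 322.3]
tcp_rot: [1.743, 1.568, -3.121]
force: [0.6, -0.0, -1.9]
opening: 49.0
```

```bash
python3 - <<'E'
from h import *
s=st(); im,d,p=cap('wrist','w15'); s=st(); go((509,-190.1,118.5),81.3,s)
E
```

```text
t 19.33 pos [ 507.8 -189.7  322.3] rot [ 1.743  1.568 -3.121] F [ 0.6 -0.  -1.9] open 49.0
t 19.38 pos [ 508.1 -189.9  323.2] rot [ 2.216  1.57  -2.648] F [-0.5  0.3 -1.2] open 49.6
shift [ 0.0497 -0.0009 -0.    ] rot [ 0.0003 -0.0007 -0.0009] deg 0.1 dist 50 t 19.38
```

View pics/w15.png

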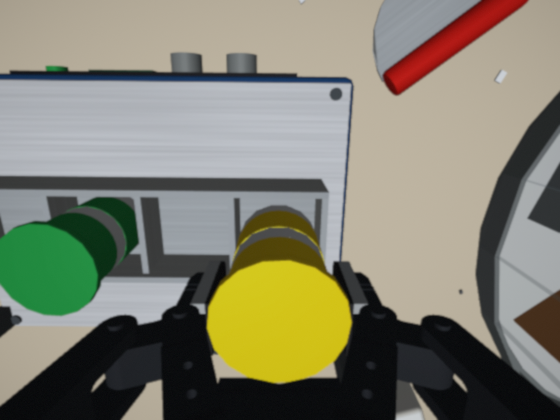

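Aligned with cell 3. Lower, release, rise.

servo_tool --steps "0.01 -0.001 0 0 0 0;0.025 -0.001 0 0 0 0;0.037 -0.001 0 0 0 0;0.045 -0.001 0 0 0 0;0.05 -0.001 0 0 0 0;0.051 -0.001 0 0 0 0;0.051 -0.001 0 0 0 0"

```text
time_s: 19.97
ee_pos: [509.3, -190.3, 272.6]
tcp_rot: [-2.225, 1.57, -0.806]
force: [-1.1, 1.0, 1.5]
opening: 49.1
```

servo_tool --steps "0 0 0 0 0 0;0 0 0 0 0 0;0 0 0 0 0 0;0 0 0 0 0 0;-0.02 0 0 0 0 0;-0.045 0 0 0 0 0;-0.07 0 0 0 0 0;-0.08 0 0 0 0 0;-0.08 0 0 0 0 0" --hand 0.8

```text
time_s: 20.72
ee_pos: [509.7, -190.5, 354.4]
tcp_rot: [-1.739, 1.567, -0.321]
force: [1.0, 0.2, -0.2]
opening: 76.9
```

```bash
python3 - <<'E'
from h import *
s=st(); im,d,p=cap('wrist','w16'); s=st(); lid(p,im,*YE,140); lid(p,im,*GR,140); go((490,-304,117.5),81.3,s)
E
```

```text
t 20.72 pos [ 509.7 -190.5  354.4] rot [-1.739  1.567 -0.321] F [ 1.   0.2 -0.2] open 76.9
t 20.77 pos [ 509.2 -190.2  352.7] rot [-1.826  1.569 -0.407] F [-0.5  0.1 -0.6] open 77.1
[277.9 232.4] [235, 193, 87, 80, 5448] -> [ 505.  -191.2  140. ]
[ 82.4 237.5] [38, 198, 90, 80, 5528] -> [ 490.8 -305.4  140. ]
shift [ 0.0802  0.0019 -0.1154] rot [ 0.0002 -0.0004  0.0017] deg 0.1 dist 141 t 20.77
```

View pics/w16.png

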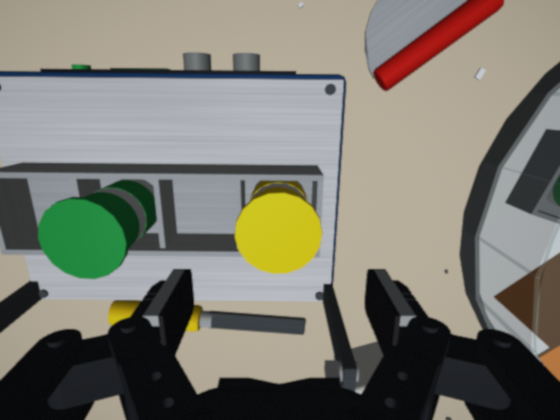

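servo_tool --steps "0 0 -0.025 0 0 0;0 0.001 -0.06 0 0 0;0 0.001 -0.095 0 0 0;0.005 0.0015 -0.116 0 0 0;0.025 0.0015 -0.1165 0 0 0;0.05 0.0015 -0.1165 0 0 0;0.07 0.0015 -0.1165 0 0 0;0.079 0.0015 -0.1165 0 0 0;0.079 0.0015 -0.1165 0 0 0"

```text
time_s: 21.52
ee_pos: [488.8, -304.4, 269.6]
tcp_rot: [1.423, 1.564, 2.842]
force: [-0.1, 0.1, 0.0]
opening: 76.9
```

```bash
python3 - <<'E'
from h import *
s=st(); im,d,p=cap('wrist','w17'); s=st(); lid(p,im,*GR,140); 
E
```

```text
t 21.52 pos [ 488.8 -304.4  269.6] rot [1.423 1.564 2.842] F [-0.1  0.1  0. ] open 76.9
t 21.57 pos [ 489.3 -304.8  271.4] rot [1.52  1.567 2.939] F [ 0.  -0.3 -0.1] open 76.7
[277.1 242.4] [236, 232, 83, 36, 1084] -> [ 453.3 -300.   140. ]
[275.7 325.5] [204, 256, 144, 129, 14177] -> [ 483.8 -305.2  140. ]
```

View pics/w17.png

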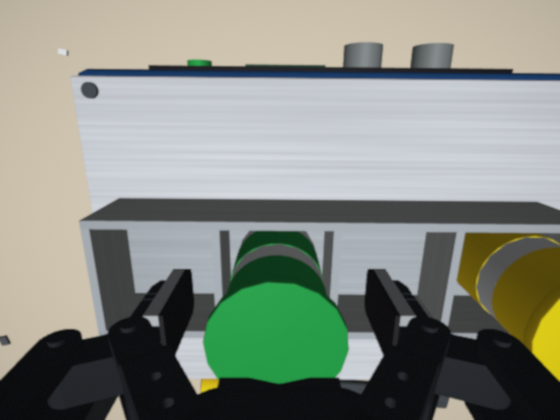

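servo_tool --steps "0 0 0 0 0 0;0 0 0 0 0 0;0 0 0 0 0 0;0 0 0 0 0 0;0 0 0 0 0 0;0 0 0 0 0 0" --hand -1 --squeeze 60

```text
time_s: 22.07
ee_pos: [490.2, -305.4, 274.4]
tcp_rot: [-2.167, 1.569, -0.748]
force: [-0.8, 0.4, 6.0]
opening: 49.6
```

servo_tool --steps "-0.008 0 0 0 0 0;-0.025 0 0 0 0 0;-0.055 0 0 0 0 0;-0.085 0 0 0 0 0;-0.11 0 0 0 0 0;-0.124 0 0 0 0 0;-0.125 0 0 0 0 0" --squeeze 70

```text
time_s: 22.65
ee_pos: [490.3, -305.6, 402.0]
tcp_rot: [-1.946, 1.565, -0.527]
force: [0.4, 0.0, -1.1]
opening: 49.1
```

```bash
python3 - <<'E'
from h import *
s=st(); im,d,p=cap('wrist','w18'); s=st(); go((462,190,243),91.5,s)
E
```

```text
t 22.65 pos [ 490.3 -305.6  402. ] rot [-1.946  1.565 -0.527] F [ 0.4  0.  -1.1] open 49.1
t 22.7 pos [ 490.  -305.2  400. ] rot [-1.991  1.568 -0.572] F [ 0.4  0.6 -0.4] open 49.3
shift [0.0011 0.1026 0.4853] rot [-0.178  -0.0015  0.0026] deg 10.2 dist 496 t 22.7
```

View pics/w18.png

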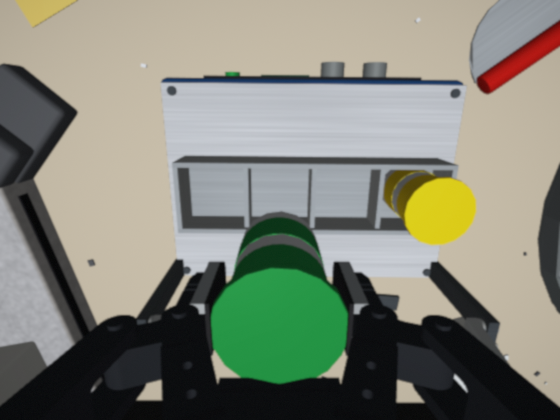

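servo_tool --steps "0 0.002 0.01 -0.005 0 0;0 0.007 0.033 -0.012 0 0;0 0.014 0.066 -0.025 0 0;0 0.021 0.102 -0.04 0 0;0 0.03 0.14 -0.055 0 0;0 0.038 0.18 -0.07 0 0;0 0.046 0.22 -0.085 0 0;0 0.055 0.26 -0.1 0 0;0 0.063 0.3 -0.115 0 0;0 0.072 0.34 -0.13 0 0;0 0.08 0.38 -0.145 0 0;0 0.088 0.416 -0.16 0 0"

```text
time_s: 23.7
ee_pos: [464.1, 122.5, 396.3]
tcp_rot: [1.802, 1.567, -2.899]
force: [1.2, -0.8, -2.0]
opening: 49.3
```

```bash
python3 - <<'E'
from h import *
s=st(); go((462,190,243),91.5,s)
E
```

```text
t 23.7 pos [464.1 122.5 396.3] rot [ 1.802  1.567 -2.899] F [ 1.2 -0.8 -2. ] open 49.3
shift [-0.0017  0.0014  0.0676] rot [-0.0153 -0.0008 -0.0034] deg 0.9 dist 68 t 23.7
```

servo_tool --steps "0 0.003 0.026 -0.008 0 0;0 0.005 0.048 -0.018 0 0;0 0.006 0.062 -0.018 0 0;0 0.006 0.068 -0.018 0 0;0 0.006 0.068 -0.018 0 0;0 0.006 0.068 -0.018 0 0"

```text
time_s: 24.2
ee_pos: [458.9, 186.8, 396.9]
tcp_rot: [2.17, 1.568, -2.517]
force: [0.6, -0.9, -1.9]
opening: 49.2
```

```bash
python3 - <<'E'
from h import *
s=st(); im,d,p=cap('wrist','w19'); s=st(); go((462,190,82),91.5,s)
E
```

```text
t 24.2 pos [458.9 186.8 396.9] rot [ 2.17   1.568 -2.517] F [ 0.6 -0.9 -1.9] open 49.2
t 24.25 pos [459.2 186.3 397.1] rot [ 2.234  1.568 -2.453] F [-0.2 -0.3 -2.6] open 49.4
shift [ 0.1601 -0.0032  0.0039] rot [-0.001  -0.0016 -0.002 ] deg 0.2 dist 160 t 24.25
```

View pics/w19.png

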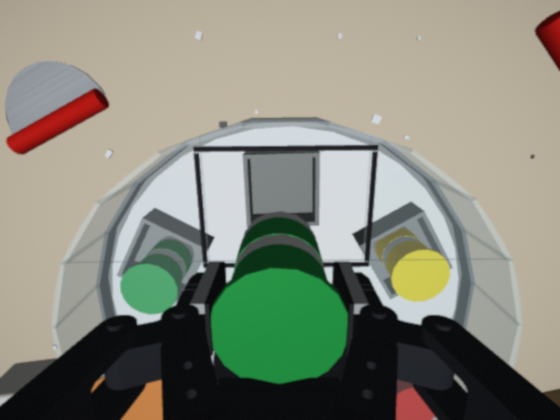

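Target aligned. Descend: underside is ~59.5 below the grasp point, so stop at gp ≈ 81.

servo_tool --steps "0.005 -0.002 0.002 0 0 0;0.02 -0.003 0.004 0 0 0;0.045 -0.003 0.004 0 0 0;0.07 -0.003 0.004 0 0 0;0.095 -0.003 0.004 0 0 0;0.115 -0.003 0.004 0 0 0;0.13 -0.003 0.004 0 0 0;0.142 -0.003 0.004 0 0 0;0.151 -0.003 0.004 0 0 0;0.158 -0.003 0.004 0 0 0;0.1615 -0.003 0.004 0 0 0;0.1615 -0.003 0.004 0 0 0"

```text
time_s: 25.25
ee_pos: [462.1, 191.1, 235.8]
tcp_rot: [2.071, 1.569, -2.616]
force: [0.6, -0.7, -0.6]
opening: 49.1
```

servo_tool --steps "0 0 0 0 0 0;0 0 0 0 0 0;0 0 0 0 0 0;0 0 0 0 0 0;0 0 0 0 0 0;-0.02 0 0 0 0 0;-0.05 0 0 0 0 0;-0.085 0 0 0 0 0;-0.12 0 0 0 0 0;-0.145 0 0 0 0 0;-0.15 0 0 0 0 0" --hand 0.6

```text
time_s: 26.17
ee_pos: [463.1, 191.8, 391.2]
tcp_rot: [-1.085, 1.564, 0.512]
force: [1.1, 0.6, -1.6]
opening: 68.2
```

```bash
python3 - <<'E'
from h import *
s=st(); im,d,p=cap('wrist','w20'); s=st(); lid(p,im,*GR,100)
v=AX+50*np.array([np.cos(np.radians(152)),np.sin(np.radians(152))]); print(v)
go((v[0],v[1],146),91.5,s)
E
```

```text
t 26.17 pos [463.1 191.8 391.2] rot [-1.085  1.564  0.512] F [ 1.1  0.6 -1.6] open 68.2
t 26.22 pos [462.9 191.8 390. ] rot [-1.082  1.565  0.515] F [-0.5  1.   0.6] open 68.6
[276.5 201.4] [244, 171, 65, 61, 3041] -> [462.3 190.  100. ]
[136.5 283.6] [110, 260, 57, 51, 2031] -> [540.1  69.6 100. ]
[559.35262036 219.67357814]
shift [ 0.0895 -0.0967  0.0251] rot [-0.0001  0.0026  0.005 ] deg 0.3 dist 134 t 26.22
```

View pics/w20.png

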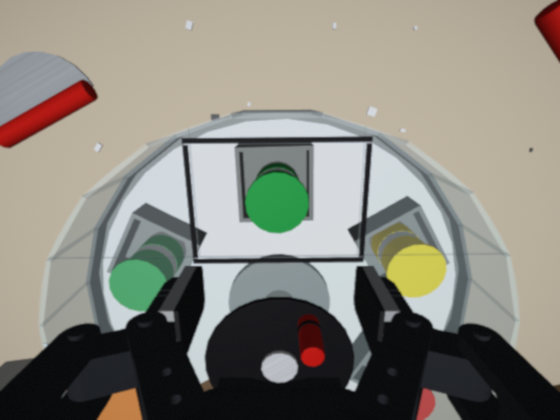

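servo_tool --steps "0 -0.025 0.007 0 0 0;0 -0.06 0.016 0 0 0;0.005 -0.088 0.023 0 0 0;0.025 -0.0967 0.0251 0 0 0.004;0.055 -0.0967 0.0251 0 0 0.004;0.078 -0.0967 0.0251 0 0 0.004;0.088 -0.0967 0.0251 0 0 0.004;0.0895 -0.0967 0.0251 0 0 0.004" --hand 1

```text
time_s: 26.88
ee_pos: [557.0, 218.7, 293.4]
tcp_rot: [1.845, 1.56, -2.841]
force: [0.4, -0.1, 0.4]
opening: 85.3
```

servo_tool --steps "0 0 0 0 0 0;0 0 0 0 0 0;0 0 0 0 0 0;0 0 0 0 0 0;0 0 0 0 0 0;0 0 0 0 0 0;0 0 0 0 0 0;0 0 0 0 0 0" --hand -1 --squeeze 25

```text
time_s: 27.55
ee_pos: [558.3, 219.2, 297.7]
tcp_rot: [1.488, 1.567, 3.085]
force: [-1.6, -0.3, 7.1]
opening: 17.3
```

```bash
python3 - <<'E'
from h import *
s=st();  v=s['ee_pos'][:2]-AX; a=np.degrees(np.arctan2(v[1],v[0])); arc(211-a,23)
E
```

```text
t 27.55 pos [558.3 219.2 297.7] rot [1.488 1.567 3.085] F [-1.6 -0.3  7.1] open 17.3
r 50.76548366717567 ang 153.00226937469125 t 27.55
0 -0.0001 -0.0015 0 0 0;0 0.0006 -0.0028 0 0 0;0 0.0013 -0.0044 0 0 0;0 0.0020 -0.0062 0 0 0;0 0.0028 -0.0082 0 0 0;0 0.0034 -0.0104 0 0 0;0 0.0041 -0.0128 0 0 0;0 0.0046 -0.0153 0 0 0;0 0.0050 -0.0179 0 0 0;0 0.0053 -0.0205 0 0 0;0 0.0054 -0.0233 0 0 0;0 0.0054 -0.0260 0 0 0;0 0.0052 -0.0288 0 0 0;0 0.0049 -0.0314 0 0 0;0 0.0044 -0.0340 0 0 0;0 0.0038 -0.0365 0 0 0;0 0.0032 -0.0389 0 0 0;0 0.0025 -0.0411 0 0 0;0 0.0017 -0.0431 0 0 0;0 0.0009 -0.0448 0 0 0;0 0.0002 -0.0464 0 0 0;0 -0.0005 -0.0478 0 0 0;0 -0.0011 -0.0488 0 0 0;
```

servo_tool --steps "-0.002 0 -0.0015 0 0 0;-0.002 0.0006 -0.0028 0 0 0;-0.002 0.0013 -0.0044 0 0 0;-0.002 0.002 -0.0062 0 0 0;-0.002 0.0028 -0.0082 0 0 0;-0.002 0.0034 -0.0104 0 0 0;-0.002 0.0041 -0.0128 0 0 0;-0.002 0.0046 -0.0153 0 0 0;-0.002 0.005 -0.0179 0 0 0;-0.002 0.0053 -0.0205 0 0 0;-0.002 0.0054 -0.0233 0 0 0;-0.002 0.0054 -0.026 0 0 0"

```text
time_s: 28.55
ee_pos: [553.2, 192.6, 298.0]
tcp_rot: [1.704, 1.565, -2.982]
force: [4.6, 3.9, -21.1]
opening: 17.5
```

```bash
python3 - <<'E'
from h import *
s=st();  v=s['ee_pos'][:2]-AX; a=np.degrees(np.arctan2(v[1],v[0]))%360; arc(210.8-a,11)
E
```

```text
t 28.55 pos [553.2 192.6 298. ] rot [ 1.704  1.565 -2.982] F [  4.6   3.9 -21.1] open 17.5
r 50.394186732172216 ang -175.8678527383321 t 28.55
0 -0.0005 -0.0013 0 0 0;0 -0.0006 -0.0031 0 0 0;0 -0.0009 -0.0053 0 0 0;0 -0.0013 -0.0076 0 0 0;0 -0.0019 -0.0102 0 0 0;0 -0.0027 -0.0127 0 0 0;0 -0.0035 -0.0152 0 0 0;0 -0.0044 -0.0174 0 0 0;0 -0.0053 -0.0194 0 0 0;0 -0.0061 -0.0210 0 0 0;0 -0.0067 -0.0222 0 0 0;
```

servo_tool --steps "0.001 0 -0.0013 0 0 0;0.002 -0.0002 -0.0031 0 0 0;0.002 -0.0005 -0.0053 0 0 0;0.002 -0.001 -0.0076 0 0 0;0.002 -0.0017 -0.0102 0 0 0;0.002 -0.0025 -0.0127 0 0 0;0.002 -0.0035 -0.0152 0 0 0;0.002 -0.0044 -0.0174 0 0 0;0.002 -0.0053 -0.0194 0 0 0;0.002 -0.0061 -0.021 0 0 0;0.002 -0.0067 -0.0222 0 0 0;0.002 -0.0067 -0.0222 0 0 0"

```text
time_s: 29.55
ee_pos: [561.0, 169.7, 297.7]
tcp_rot: [1.888, 1.567, -2.799]
force: [-4.2, -3.2, 5.7]
opening: 17.2
```

```bash
python3 - <<'E'
from h import *
s=st(); v=s['ee_pos'][:2]-AX; print(np.degrees(np.arctan2(v[1],v[0]))%360,np.hypot(*v)); im,d,p=cap('wrist','w21');lid(p,im,*YE,100)
E
```

```text
t 29.55 pos [561.  169.7 297.7] rot [ 1.888  1.567 -2.799] F [-4.2 -3.2  5.7] open 17.2
211.90629777250737 50.07026773618325
[315.2  55.9] [260, 0, 112, 117, 10553] -> [461.9 182.7 100. ]
[539.8 393. ] [510, 379, 50, 36, 893] -> [651.4 334.4 100. ]
```

View pics/w21.png

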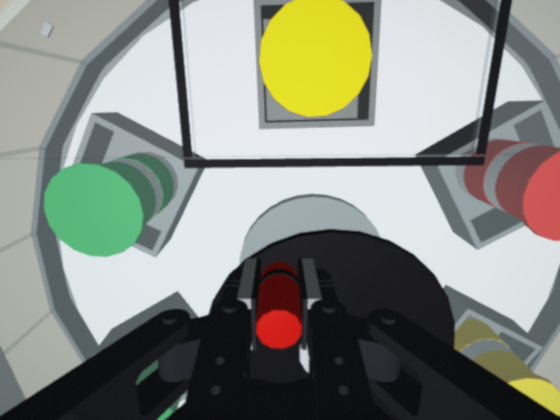

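servo_tool --steps "0 0.0008 0.0014 0 0 0;0 0.0016 0.0026 0 0 0;0 0.002 0.0033 0 0 0;0 0.002 0.0033 0 0 0"

```text
time_s: 29.93
ee_pos: [559.0, 173.1, 297.7]
tcp_rot: [1.904, 1.567, -2.784]
force: [-3.8, -2.7, 5.0]
opening: 17.2
```

servo_tool --steps "0 0 0 0 0 0;0 0 0 0 0 0;0 0 0 0 0 0;0 0 0 0 0 0;-0.02 0 0 0 0 0;-0.05 0 0 0 0 0;-0.08 0 0 0 0 0;-0.08 0 0 0 0 0" --hand 0.6

```text
time_s: 30.6
ee_pos: [560.6, 174.6, 382.7]
tcp_rot: [-0.952, 1.566, 0.644]
force: [0.8, 0.1, 0.0]
opening: 68.2
```

```bash
python3 - <<'E'
from h import *
s=st(); im,d,p=cap('wrist','w22');lid(p,im,*YE,100);s=st(); go((461.5,186,80),91.8,s)
E
```

```text
t 30.6 pos [560.6 174.6 382.7] rot [-0.952  1.566  0.644] F [0.8 0.1 0. ] open 68.2
[310.7  69.8] [274, 31, 74, 79, 4572] -> [461.4 194.  100. ]
t 30.65 pos [560.  174.5 380.2] rot [-0.653  1.568  0.943] F [ 0.9 -0.4 -0.5] open 68.4
shift [0.145  0.0984 0.0138] rot [-0.0053  0.0019  0.0015] deg 0.3 dist 176 t 30.65
```

servo_tool --steps "0 0.03 0.006 0 0 0;0 0.065 0.014 0 0 0;0.01 0.092 0.02 0 0 0;0.03 0.0985 0.0213 0 0 0;0.045 0.0985 0.0213 0 0 0;0.045 0.0985 0.0213 0 0 0"

```text
time_s: 31.15
ee_pos: [458.0, 192.7, 329.3]
tcp_rot: [1.835, 1.561, -2.85]
force: [-0.6, -0.2, -0.1]
opening: 68.6
```

```bash
python3 - <<'E'
from h import *
s=st(); im,d,p=cap('wrist','w23'); lid(p,im,*YE,100); s=st(); go((461.4,193.5,80),91.8,s)
E
```

```text
t 31.15 pos [458.  192.7 329.3] rot [ 1.835  1.561 -2.85 ] F [-0.6 -0.2 -0.1] open 68.6
[283.  239.7] [244, 204, 79, 73, 4587] -> [461.  194.1 100. ]
t 31.2 pos [459.  192.8 330.8] rot [ 1.815  1.563 -2.871] F [ 0.4 -0.5  0.7] open 68.6
shift [ 0.0957 -0.0031  0.0009] rot [-0.0047 -0.0019 -0.0077] deg 0.5 dist 96 t 31.2
```

View pics/w23.png

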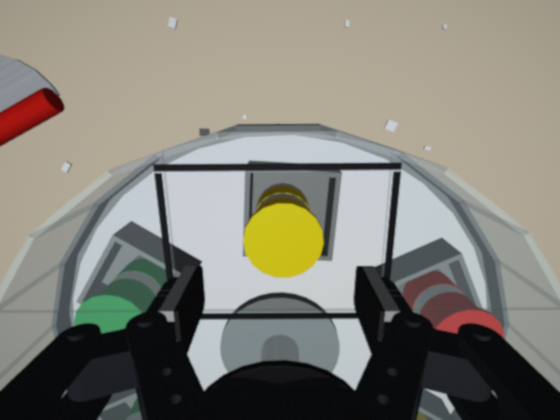

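servo_tool --steps "0.01 -0.002 0.001 -0.002 0 -0.004;0.03 -0.003 0.001 -0.004 -0.002 -0.008;0.055 -0.003 0.001 -0.004 -0.002 -0.008;0.075 -0.003 0.001 -0.004 -0.002 -0.008;0.088 -0.003 0.001 -0.004 -0.002 -0.008;0.094 -0.003 0.001 -0.004 -0.002 -0.008;0.094 -0.003 0.001 -0.004 -0.002 -0.008"

```text
time_s: 31.78
ee_pos: [462.5, 193.8, 237.4]
tcp_rot: [-1.17, 1.569, 0.431]
force: [1.0, -0.5, -0.1]
opening: 68.4
```

servo_tool --steps "0 0 0 0 0 0;0 0 0 0 0 0;0 0 0 0 0 0;0 0 0 0 0 0;0 0 0 0 0 0;0 0 0 0 0 0" --hand -1 --squeeze 60

```text
time_s: 32.28
ee_pos: [462.8, 194.1, 239.4]
tcp_rot: [-1.121, 1.565, 0.48]
force: [0.2, -0.5, 6.4]
opening: 49.4
```

servo_tool --steps "-0.008 0 0 0 0 0;-0.025 0 0 0 0 0;-0.05 0 0 0 0 0;-0.08 0 0 0 0 0;-0.11 0 0 0 0 0;-0.14 0 0 0 0 0;-0.16 0 0 0 0 0;-0.167 0 0 0 0 0;-0.167 0 0 0 0 0" --squeeze 70

```text
time_s: 33.03
ee_pos: [461.8, 193.7, 407.1]
tcp_rot: [-1.085, 1.564, 0.516]
force: [0.1, 0.8, -2.1]
opening: 49.1
```

```bash
python3 - <<'E'
from h import *
s=st(); im,d,p=cap('wrist','w24'); s=st(); go((491.5,-303.7,250),81.3,s)
E
```

```text
t 33.03 pos [461.8 193.7 407.1] rot [-1.085  1.564  0.516] F [ 0.1  0.8 -2.1] open 49.1
t 33.08 pos [461.4 193.6 405.3] rot [-1.083  1.566  0.518] F [ 0.1  0.  -2.5] open 49.3
shift [-0.0006 -0.015  -0.4979] rot [0.1822 0.0024 0.0036] deg 10.4 dist 498 t 33.08
```

View pics/w24.png

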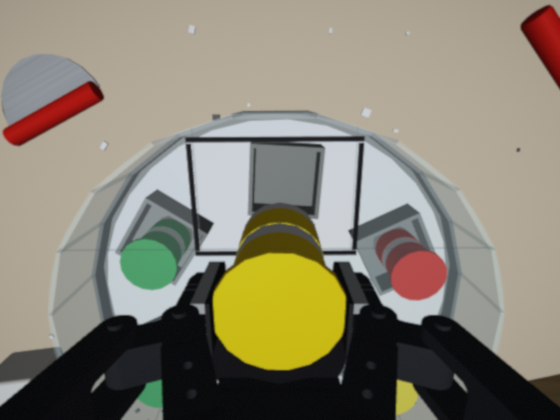

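servo_tool --steps "0 0 -0.01 0.005 0 0;0 -0.001 -0.033 0.012 0 0;0 -0.002 -0.066 0.025 0 0;0 -0.003 -0.102 0.04 0 0;0 -0.004 -0.14 0.055 0 0;0 -0.005 -0.18 0.07 0 0;0 -0.006 -0.22 0.085 0 0;0 -0.008 -0.26 0.1 0 0;0 -0.009 -0.3 0.115 0 0;0 -0.01 -0.34 0.13 0 0;0 -0.011 -0.38 0.145 0 0;0 -0.012 -0.416 0.16 0 0"

```text
time_s: 34.08
ee_pos: [484.8, -224.9, 402.8]
tcp_rot: [0.203, 1.569, 1.641]
force: [1.3, 0.5, -1.6]
opening: 49.0
```

```bash
python3 - <<'E'
from h import *
s=st(); go((491.5,-303.7,250),81.3,s)
E
```

```text
t 34.08 pos [ 484.8 -224.9  402.8] rot [0.203 1.569 1.641] F [ 1.3  0.5 -1.6] open 49.0
shift [-0.0024 -0.017  -0.0773] rot [ 0.0196  0.0016 -0.0003] deg 1.1 dist 79 t 34.08
```

servo_tool --steps "0 -0.006 -0.028 0.01 0 0;0 -0.012 -0.052 0.02 0 0;0 -0.016 -0.07 0.02 0 0;0.01 -0.017 -0.079 0.02 0 0;0.03 -0.017 -0.079 0.02 0 0;0.05 -0.017 -0.079 0.02 0 0;0.06 -0.017 -0.079 0.02 0 0;0.06 -0.017 -0.079 0.02 0 0"

```text
time_s: 34.75
ee_pos: [491.9, -301.1, 340.5]
tcp_rot: [0.77, 1.565, 2.191]
force: [0.4, 0.9, -1.4]
opening: 49.4
```

```bash
python3 - <<'E'
from h import *
s=st(); im,d,p=cap('wrist','w25'); s=st(); go((491.5,-303.7,126),81.3,s)
E
```

```text
t 34.75 pos [ 491.9 -301.1  340.5] rot [0.77  1.565 2.191] F [ 0.4  0.9 -1.4] open 49.4
t 34.8 pos [ 492.5 -301.5  342.4] rot [0.418 1.567 1.839] F [ 0.   0.2 -1.8] open 49.4
shift [ 0.0614  0.0006 -0.0025] rot [ 0.0024  0.0032 -0.0014] deg 0.2 dist 61 t 34.8
```

View pics/w25.png

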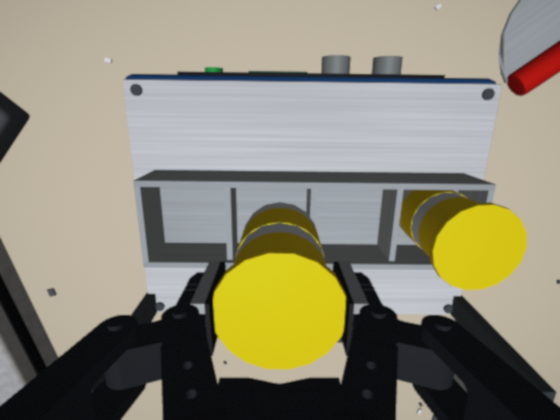

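servo_tool --steps "0.005 0.0006 -0.0025 0 0 0;0.02 0.0006 -0.0025 0 0 0;0.037 0.0006 -0.0025 0 0 0;0.05 0.0006 -0.0025 0 0 0;0.058 0.0006 -0.0025 0 0 0;0.061 0.0006 -0.0025 0 0 0;0.061 0.0006 -0.0025 0 0 0"

```text
time_s: 35.38
ee_pos: [492.4, -304.6, 283.4]
tcp_rot: [-0.896, 1.567, 0.526]
force: [-0.7, 0.3, -1.8]
opening: 49.3
```

```bash
python3 - <<'E'
from h import *
s=st(); im,d,p=cap('wrist','w26')
E
```

```text
t 35.38 pos [ 492.4 -304.6  283.4] rot [-0.896  1.567  0.526] F [-0.7  0.3 -1.8] open 49.3
```

View pics/w26.png

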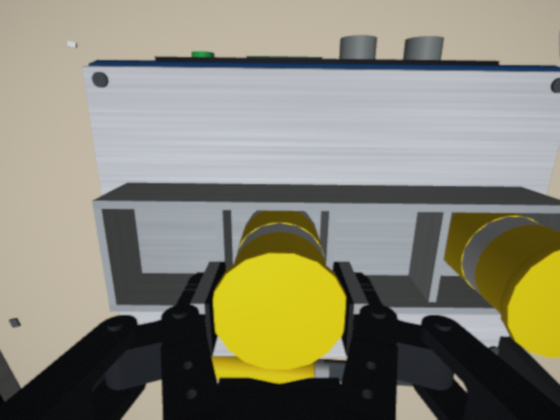

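servo_tool --steps "0.002 0 0 0 0 0;0.0035 0 0 0 0 0;0.0045 0 0 0 0 0;0.0045 0 0 0 0 0"

```text
time_s: 35.77
ee_pos: [492.6, -304.7, 279.7]
tcp_rot: [-1.147, 1.566, 0.274]
force: [0.4, 1.2, 2.7]
opening: 49.4
```

servo_tool --steps "0 0 0 0 0 0;0 0 0 0 0 0;0 0 0 0 0 0;0 0 0 0 0 0;0 0 0 0 0 0;-0.02 0 0 0 0 0;-0.045 0 0 0 0 0;-0.08 0 0 0 0 0;-0.11 0 0 0 0 0;-0.12 0 0 0 0 0;-0.12 0 0 0 0 0" --hand 0.8

```text
time_s: 36.68
ee_pos: [492.4, -305.3, 402.1]
tcp_rot: [-1.476, 1.562, -0.056]
force: [0.7, -0.4, -0.5]
opening: 76.8
```

```bash
python3 - <<'E'
from h import *
s=st(); im,d,p=cap('wrist','w27'); s=st(); lid(p,im,*YE,140); lid(p,im,*GR,140)
v=AX+50*np.array([np.cos(np.radians(208)),np.sin(np.radians(208))]); print(v)
go((v[0],v[1],240),91.5,s)
E
```

```text
t 36.68 pos [ 492.4 -305.3  402.1] rot [-1.476  1.562 -0.056] F [ 0.7 -0.4 -0.5] open 76.8
t 36.73 pos [ 492.1 -304.8  399.9] rot [-1.253  1.565  0.168] F [ 0.1  0.5 -0.5] open 76.8
[438.4 207.1] [403, 174, 71, 67, 3681] -> [ 505.2 -191.7  140. ]
[281.  210.2] [246, 178, 71, 66, 3637] -> [ 490.6 -304.   140. ]
[264.3 293.3] [226, 283, 79, 21, 1156] -> [ 556.4 -327.   140. ]
[559.35262036 172.72642186]
shift [0.0057 0.0047 0.4822] rot [-0.1759  0.0013  0.0054] deg 10.1 dist 482 t 36.73
```

View pics/w27.png

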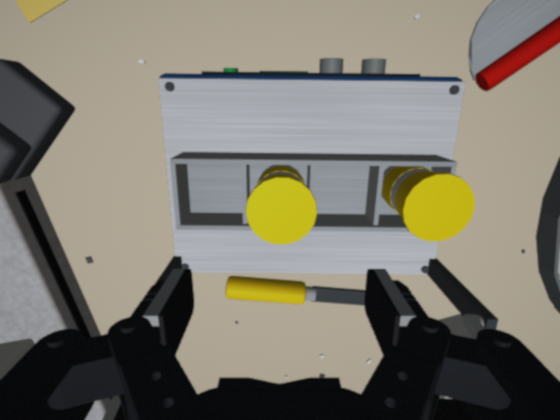

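Two yellows in cells 3 and 1. Back to the post.

servo_tool --steps "0 0 0.03 -0.015 0 0;0 0 0.07 -0.03 0 0;0 0.001 0.11 -0.045 0 0;0 0.001 0.15 -0.06 0 0;0 0.002 0.19 -0.075 0 0;0 0.002 0.23 -0.09 0 0;0 0.003 0.27 -0.105 0 0;0 0.003 0.31 -0.12 0 0;0 0.004 0.35 -0.135 0 0;0 0.004 0.39 -0.15 0 0;0 0.004 0.42 -0.165 0 0;0 0.0047 0.45 -0.176 0 0" --hand 1

```text
time_s: 37.73
ee_pos: [553.9, 143.4, 397.7]
tcp_rot: [0.038, 1.57, 1.638]
force: [0.9, -0.3, 0.4]
opening: 85.3
```

```bash
python3 - <<'E'
from h import *
s=st(); im,d,p=cap('wrist','w28'); s=st(); lid(p,im,(0,200,130),(4,255,255),162,150)
go((559.3,173,146),91.5,s)
E
```

```text
t 37.73 pos [553.9 143.4 397.7] rot [0.038 1.57  1.638] F [ 0.9 -0.3  0.4] open 85.3
t 37.78 pos [553.8 150.  397.4] rot [-0.039  1.566  1.568] F [1.1 6.6 0.7] open 85.5
[77.8 21.6] [34, 0, 102, 52, 1869] -> [437.4  30.4 162. ]
[325.5 239.4] [312, 228, 28, 24, 509] -> [560.6 173.6 162. ]
shift [ 0.0965 -0.0063  0.0223] rot [0.0096 0.0047 0.0002] deg 0.6 dist 99 t 37.78
```

View pics/w28.png

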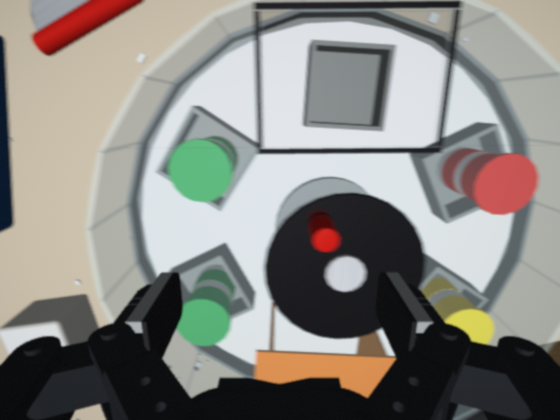

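servo_tool --steps "0 -0.004 0.015 0 0 0;0 -0.005 0.029 0.005 0 0;0 -0.005 0.029 0.005 0.004 0"

```text
time_s: 38.03
ee_pos: [558.4, 172.7, 398.2]
tcp_rot: [-2.768, 1.569, -1.174]
force: [-0.9, -0.3, -0.8]
opening: 84.8
```

```bash
python3 - <<'E'
from h import *
s=st(); im,d,p=cap('wrist','w29'); s=st(); lid(p,im,(0,200,130),(4,255,255),162,150)
go((560,173.3,147),91.5,s)
E
```

```text
t 38.03 pos [558.4 172.7 398.2] rot [-2.768  1.569 -1.174] F [-0.9 -0.3 -0.8] open 84.8
t 38.08 pos [558.4 170.9 398.4] rot [-2.883  1.567 -1.29 ] F [ 0.2 -1.  -1.4] open 85.4
[38.6 19.3] [0, 0, 92, 47, 1724] -> [440.7  38.  162. ]
[279.4 231.1] [267, 219, 26, 25, 497] -> [560.5 171.8 162. ]
shift [ 0.0964 -0.0015  0.0027] rot [-0.0034 -0.0035  0.0009] deg 0.3 dist 96 t 38.08
```

Post at about (560.5, 172.5); centred. Descend and grip.

servo_tool --steps "0.02 -0.001 0.001 0 0 0;0.05 -0.0015 0.001 0 -0.003 0;0.08 -0.0015 0.001 0 -0.003 0;0.094 -0.0015 0.001 0 -0.003 0;0.0965 -0.0015 0.001 0 -0.003 0;0.0965 -0.0015 0.001 0 -0.003 0"

```text
time_s: 38.58
ee_pos: [560.3, 169.4, 302.3]
tcp_rot: [-2.537, 1.57, -0.947]
force: [0.5, 0.4, 0.3]
opening: 85.4
```

servo_tool --steps "0 0 0 0 0 0;0 0 0 0 0 0;0 0 0 0 0 0;0 0 0 0 0 0;0 0 0 0 0 0;0 0 0 0 0 0;0 0 0 0 0 0;0 0 0 0 0 0" --hand -1 --squeeze 25

```text
time_s: 39.25
ee_pos: [560.9, 171.5, 304.3]
tcp_rot: [-1.219, 1.565, 0.373]
force: [1.4, 2.7, 6.0]
opening: 16.9
```

```bash
python3 - <<'E'
from h import *
s=st();  v=s['ee_pos'][:2]-AX; a=np.degrees(np.arctan2(v[1],v[0]))%360; arc(328-a,44)
E
```

```text
t 39.25 pos [560.9 171.5 304.3] rot [-1.219  1.565  0.373] F [1.4 2.7 6. ] open 16.9
r 49.21411948715851 ang -149.9142993593174 t 39.25
0 0.0001 -0.0015 0 0 0;0 -0.0006 -0.0027 0 0 0;0 -0.0015 -0.0040 0 0 0;0 -0.0024 -0.0053 0 0 0;0 -0.0035 -0.0068 0 0 0;0 -0.0047 -0.0083 0 0 0;0 -0.0061 -0.0099 0 0 0;0 -0.0076 -0.0114 0 0 0;0 -0.0092 -0.0130 0 0 0;0 -0.0110 -0.0146 0 0 0;0 -0.0129 -0.0161 0 0 0;0 -0.0149 -0.0176 0 0 0;0 -0.0171 -0.0190 0 0 0;0 -0.0194 -0.0203 0 0 0;0 -0.0218 -0.0215 0 0 0;0 -0.0244 -0.0226 0 0 0;0 -0.0270 -0.0236 0 0 0;0 -0.0297 -0.0244 0 0 0;0 -0.0325 -0.0251 0 0 0;0 -0.0354 -0.0257 0 0 0;0 -0.0383 -0.0260 0 0 0;0 -0.0412 -0.0262 0 0 0;0 -0.0441 -0.0263 0 0 0;0 -0.0470 -0.0261 0 0 0;0 -0.0499 -0.0258 0 0 0;0 -0.0527 -0.0253 0 0 0;0 -0.0555 -0.0247 0 0 0;0 -0.0582 -0.0239 0 0 0;0 -0.0608 -0.0230 0 0 0;0 -0.0634 -0.0220 0 0 0;0 -0.0658 -0.0208 0 0 0;0 -0.0680 -0.0196 0 0 0;0 -0.0702 -0.0183 0 0 0;0 -0.0722 -0.0169 0 0 0;0 -0.0741 -0.0155 0 0 0;0 -0.0758 -0.0141 0 0 0;0 -0.0774 -0.0126 0 0 0;0 -0.0789 -0.0112 0 0 0;0 -0.0802 -0.0098 0 0 0;0 -0.0814 -0.0084 0 0 0;0 -0.0825 -0.0071 0 0 0;0 -0.0834 -0.0058 0 0 0;0 -0.0842 -0.0047 0 0 0;0 -0.0849 -0.0037 0 0 0;
```

servo_tool --steps "0 0.0001 -0.0015 0 0 0;0 -0.0006 -0.0027 0 0 0;0 -0.0015 -0.004 0 0 0;0 -0.0024 -0.0053 0 0 0;0 -0.0035 -0.0068 0 0 0;0 -0.0047 -0.0083 0 0 0;0 -0.0061 -0.0099 0 0 0;0 -0.0076 -0.0114 0 0 0;0 -0.0092 -0.013 0 0 0;0 -0.011 -0.0146 0 0 0;0 -0.0129 -0.0161 0 0 0;0 -0.0149 -0.0176 0 0 0"

```text
time_s: 40.25
ee_pos: [576.0, 155.0, 304.3]
tcp_rot: [-1.017, 1.565, 0.576]
force: [0.2, 5.3, 6.6]
opening: 16.9
```

servo_tool --steps "0 -0.0022 -0.0014 0 0 0;0 -0.0045 -0.0027 0 0 0;0 -0.0069 -0.0039 0 0 0;0 -0.0095 -0.005 0 0 0;0 -0.0121 -0.006 0 0 0;0 -0.0148 -0.0068 0 0 0;0 -0.0176 -0.0075 0 0 0;0 -0.0205 -0.0081 0 0 0;0 -0.0234 -0.0084 0 0 0;0 -0.0263 -0.0086 0 0 0;0 -0.0292 -0.0087 0 0 0;0 -0.0321 -0.0085 0 0 0"

```text
time_s: 41.25
ee_pos: [607.8, 146.4, 304.3]
tcp_rot: [-1.024, 1.568, 0.568]
force: [-3.6, 1.9, 9.2]
opening: 17.2
```

```bash
python3 - <<'E'
from h import *
s=st();  v=s['ee_pos'][:2]-AX; a=np.degrees(np.arctan2(v[1],v[0]))%360; print(a);arc(328-a,20)
E
```

```text
t 41.25 pos [607.8 146.4 304.3] rot [-1.024  1.568  0.568] F [-3.6  1.9  9.2] open 17.2
274.91034030266445
r 49.99626413063115 ang -85.08965969733553 t 41.25
0 -0.0013 0.0001 0 0 0;0 -0.0030 0.0003 0 0 0;0 -0.0048 0.0005 0 0 0;0 -0.0070 0.0009 0 0 0;0 -0.0093 0.0015 0 0 0;0 -0.0117 0.0022 0 0 0;0 -0.0143 0.0030 0 0 0;0 -0.0168 0.0041 0 0 0;0 -0.0194 0.0053 0 0 0;0 -0.0220 0.0067 0 0 0;0 -0.0244 0.0082 0 0 0;0 -0.0268 0.0098 0 0 0;0 -0.0289 0.0116 0 0 0;0 -0.0309 0.0134 0 0 0;0 -0.0328 0.0151 0 0 0;0 -0.0344 0.0169 0 0 0;0 -0.0358 0.0185 0 0 0;0 -0.0369 0.0200 0 0 0;0 -0.0379 0.0214 0 0 0;0 -0.0386 0.0225 0 0 0;
```

servo_tool --steps "0 -0.0029 0.0003 0 0 0;0 -0.0057 0.0008 0 0 0;0 -0.0085 0.0014 0 0 0;0 -0.0112 0.0022 0 0 0;0 -0.0138 0.0031 0 0 0;0 -0.0164 0.0041 0 0 0;0 -0.0188 0.0053 0 0 0;0 -0.021 0.0065 0 0 0;0 -0.0232 0.0078 0 0 0;0 -0.0252 0.0092 0 0 0;0 -0.0271 0.0106 0 0 0;0 -0.0288 0.012 0 0 0"

```text
time_s: 42.25
ee_pos: [636.5, 157.9, 304.4]
tcp_rot: [-1.567, 1.568, 0.025]
force: [-2.9, -1.2, 8.4]
opening: 17.2
```

servo_tool --steps "0 -0.0016 0.0015 0 0 0;0 -0.0031 0.0029 0 0 0;0 -0.0044 0.0043 0 0 0;0 -0.0056 0.0057 0 0 0;0 -0.0067 0.007 0 0 0;0 -0.0076 0.0083 0 0 0;0 -0.0084 0.0094 0 0 0;0 -0.0091 0.0104 0 0 0;0 -0.0091 0.0104 0 0 0"

```text
time_s: 43.0
ee_pos: [645.8, 168.4, 304.4]
tcp_rot: [-1.582, 1.567, 0.01]
force: [-0.0, -0.7, 6.1]
opening: 17.3
```

```bash
python3 - <<'E'
from h import *
s=st();  v=s['ee_pos'][:2]-AX; a=np.degrees(np.arctan2(v[1],v[0]))%360; print(a); cap('wrist','w30'); cap('top','t30'); im,d,p=load('t30')
cv2.imwrite('pics/t30a.png',cv2.resize(cv2.cvtColor(im,cv2.COLOR_RGB2BGR)[95:275,120:470],None,fx=2.2,fy=2.2,interpolation=cv2.INTER_CUBIC))
E
```

```text
t 43.0 pos [645.8 168.4 304.4] rot [-1.582  1.567  0.01 ] F [-0.  -0.7  6.1] open 17.3
326.6578568394078
```

View pics/w30.png

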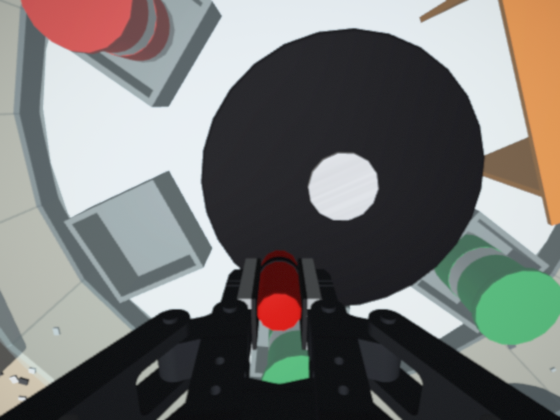

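View pics/t30a.png

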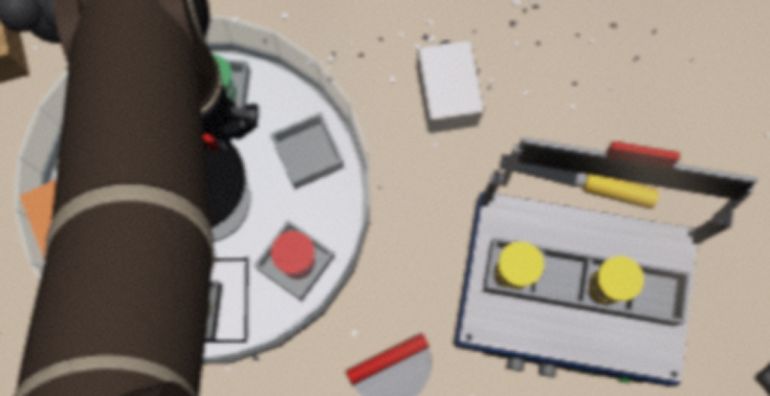

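servo_tool --steps "0 0 0 0 0 0;0 0 0 0 0 0;0 0 0 0 0 0;0 0 0 0 0 0;-0.02 0 0 0 0 0;-0.05 0 0 0 0 0;-0.08 0.02 0 0 0 0;-0.085 0.055 0.006 0 0 0;-0.085 0.09 0.012 0 0 0;-0.085 0.125 0.018 0 0 0;-0.085 0.16 0.021 0 0 0;-0.085 0.18 0.021 0 0 0" --hand 0.6

```text
time_s: 44.1
ee_pos: [461.3, 186.7, 387.9]
tcp_rot: [-1.032, 1.569, 0.562]
force: [-0.5, 0.3, -0.7]
opening: 68.2
```

```bash
python3 - <<'E'
from h import *
s=st(); im,d,p=cap('wrist','w31'); s=st(); lid(p,im,*YE,100); go((462,192,80),91.8,s)
E
```

```text
t 44.1 pos [461.3 186.7 387.9] rot [-1.032  1.569  0.562] F [-0.5  0.3 -0.7] open 68.2
t 44.15 pos [459.3 186.4 387.9] rot [0.843 1.57  2.438] F [-3.7 -1.7 -0.6] open 68.1
[298.7 202.7] [267, 173, 64, 60, 3026] -> [458.9 201.9 100. ]
shift [ 0.1529 -0.0029  0.0054] rot [-0.0074  0.0005 -0.0006] deg 0.4 dist 153 t 44.15
```

View pics/w31.png

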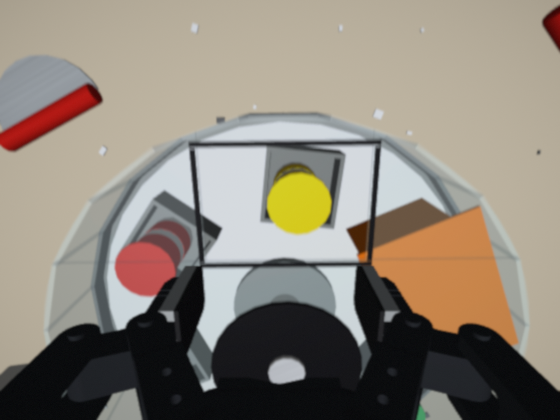

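```bash
python3 - <<'E'
from h import *
for i in range(2):
    im,d,p=cap('wrist','w32'); s=st(); lid(p,im,*YE,100)
W=[onz(p,*q,110.5) for q in [(190,143),(380,142),(371,265),(201,264)]]; print(np.round(W,1),np.mean(W,0))
go((460,200.5,83),90,s)
E
```

```text
t 44.2 pos [461.8 186.4 388.3] rot [-1.039  1.569  0.556] F [ 1.3 -0.2  0.4] open 68.2
[299.  207.5] [267, 178, 64, 60, 3006] -> [460.4 201.9 100. ]
t 44.25 pos [463.7 186.3 388.6] rot [-1.249  1.567  0.344] F [ 0.8 -0.2  0.5] open 68.3
[299.1 203.8] [268, 174, 64, 61, 3031] -> [460.5 202.  100. ]
[[413.4 120.3 110.5]
 [409.4 257.8 110.5]
 [507.8 261.9 110.5]
 [510.2 123.8 110.5]] [460.22704429 190.92966423 110.5       ]
shift [0.1506 0.0039 0.0142] rot [0.0228 0.0012 0.0034] deg 1.3 dist 151 t 44.25
```

servo_tool --steps "0.01 0.002 0.006 0.01 0 0;0.035 0.003 0.013 0.02 0 0;0.065 0.003 0.0155 0.02 0 0;0.09 0.003 0.0155 0.02 0 0;0.105 0.003 0.0155 0.02 0 0;0.11 0.003 0.0155 0.02 0 0;0.11 0.003 0.0155 0.02 0 0" --hand 0.47

```text
time_s: 44.83
ee_pos: [462.1, 201.5, 276.1]
tcp_rot: [-2.85, 1.569, -1.279]
force: [0.1, 0.8, -0.3]
opening: 62.7
```

```bash
python3 - <<'E'
from h import *
im,d,p=cap('wrist','w33'); s=st(); lid(p,im,*YE,100)
go((460.5,201.5,80),90,s)
E
```

```text
t 44.88 pos [462.4 201.6 277.4] rot [-1.692  1.569 -0.121] F [-0.4 -0.5  1.3] open 62.7
[282.3 267.7] [230, 220, 106, 96, 7896] -> [459.8 202.1 100. ]
shift [ 0.0424  0.002  -0.0001] rot [ 0.0004 -0.0003  0.0021] deg 0.1 dist 42 t 44.88
```

View pics/w33.png

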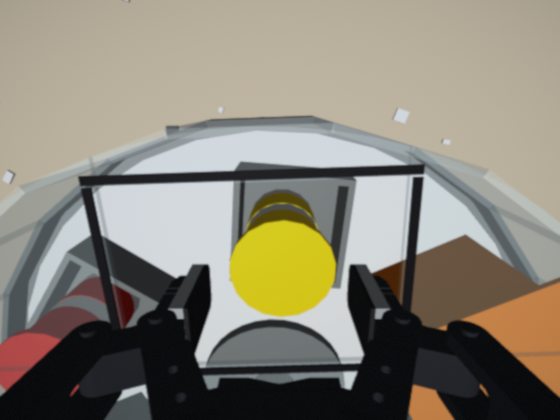

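servo_tool --steps "-0.04 0 0 0 0 0;-0.08 0 0 0 0 0;-0.105 -0.03 -0.005 0 0 0;-0.105 -0.07 -0.012 0 0 0;-0.105 -0.11 -0.02 0 0 0;-0.105 -0.15 -0.028 0 0 0;-0.095 -0.178 -0.0335 0 0 0;-0.06 -0.183 -0.0335 0 0 0;-0.03 -0.183 -0.0335 0 0 0;-0.024 -0.183 -0.0335 0 0 0;-0.024 -0.183 -0.0335 0 0 0" --hand 1

```text
time_s: 45.8
ee_pos: [644.3, 168.2, 301.3]
tcp_rot: [2.531, 1.57, -2.181]
force: [0.9, 0.1, 0.1]
opening: 85.3
```

```bash
python3 - <<'E'
from h import *
im,d,p=cap('wrist','w34'); s=st();  lid(p,im,(0,200,130),(4,255,255),162,150); go((645,168.7,147),90,s)
E
```

```text
t 45.85 pos [644.9 168.5 303.5] rot [-1.348  1.568  0.224] F [-0.6  0.3 -0.3] open 85.4
[279.7 320.9] [259, 303, 43, 37, 1260] -> [645.4 167.7 162. ]
shift [ 0.0015 -0.0001  0.0002] rot [0.0012 0.0007 0.003 ] deg 0.2 dist 2 t 45.85
```

View pics/w34.png

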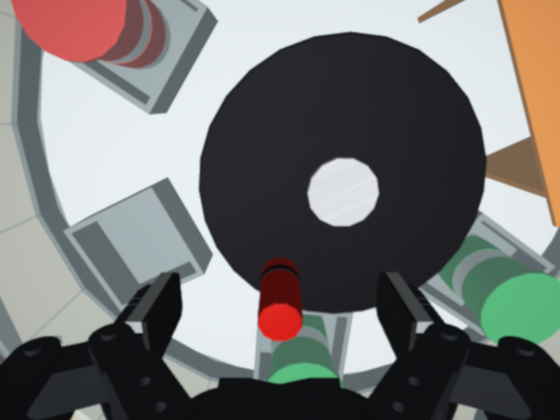

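servo_tool --steps "0 0 0 0 0 0;0 0 0 0 0 0;0 0 0 0 0 0;0 0 0 0 0 0;0 0 0 0 0 0;0 0 0 0 0 0;0 0 0 0 0 0;0 -0.0007 0.001 0 0 0;0 -0.0014 0.0021 0 0 0;0 -0.002 0.0032 0 0 0;0 -0.002 0.0032 0 0 0;0 -0.002 0.0032 0 0 0" --hand -1 --squeeze 25

```text
time_s: 46.85
ee_pos: [647.0, 171.7, 303.5]
tcp_rot: [-1.269, 1.566, 0.303]
force: [-0.7, 0.2, 4.9]
opening: 17.2
```

servo_tool --steps "0 0 0 0 0 0;0 0 0 0 0 0;0 0 0 0 0 0;0 0 0 0 0 0;-0.02 0 0 0 0 0;-0.05 0 0 0 0 0;-0.08 0.02 0 0 0 0;-0.085 0.055 0.006 0 0 0;-0.085 0.09 0.012 0 0 0;-0.085 0.125 0.018 0 0 0;-0.085 0.16 0.021 0 0 0;-0.085 0.18 0.021 0 0 0" --hand 0.6

```text
time_s: 47.85
ee_pos: [463.1, 192.9, 387.0]
tcp_rot: [-0.978, 1.569, 0.596]
force: [0.4, 0.9, -0.7]
opening: 68.4
```

servo_tool --steps "0.02 0.002 0 0 0 0;0.04 0.002 0 0 0 0;0.05 0.002 0 0 0 0;0.05 0.002 0 0 0 0"

```text
time_s: 48.18
ee_pos: [463.9, 192.0, 335.3]
tcp_rot: [3.053, 1.57, -1.658]
force: [0.4, -0.4, 0.5]
opening: 68.0
```

```bash
python3 - <<'E'
from h import *
im,d,p=cap('wrist','w35'); s=st(); lid(p,im,*YE,100)
go((460.5,191,80),90,s)
E
```

```text
t 48.23 pos [464.6 192.1 336.4] rot [-1.955  1.569 -0.383] F [-0.2  0.6  0.9] open 68.6
[277.4 223.3] [239, 187, 78, 74, 4528] -> [460.1 189.9 100. ]
shift [ 0.1014  0.0042 -0.0011] rot [ 0.001  -0.0005  0.0013] deg 0.1 dist 102 t 48.23
```

View pics/w35.png

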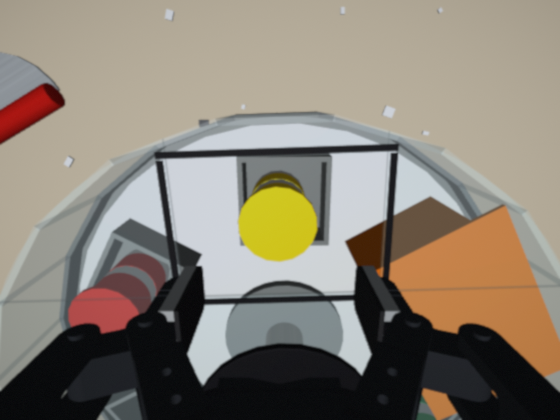

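servo_tool --steps "0.01 0.002 -0.0015 0 0 0;0.035 0.0035 -0.0018 0 0 0;0.06 0.0035 -0.0018 0 0 0;0.082 0.0035 -0.0018 0 0 0;0.095 0.0035 -0.0018 0 0 0;0.1005 0.0035 -0.0018 0 0 0;0.1005 0.0035 -0.0018 0 0 0"

```text
time_s: 48.82
ee_pos: [461.4, 190.3, 235.7]
tcp_rot: [-1.704, 1.569, -0.133]
force: [0.2, 0.1, -0.7]
opening: 68.3
```

servo_tool --steps "0 0 0 0 0 0;0 0 0 0 0 0;0 0 0 0 0 0;0 0 0 0 0 0;0 0 0 0 0 0;0 0 0 0 0 0" --hand -1 --squeeze 60

```text
time_s: 49.32
ee_pos: [461.9, 190.7, 237.9]
tcp_rot: [-1.232, 1.565, 0.34]
force: [-1.6, -0.4, 7.1]
opening: 49.7
```

servo_tool --steps "-0.008 0 0 0 0 0;-0.025 0 0 0 0 0;-0.05 0 0 0 0 0;-0.08 0 0 0 0 0;-0.11 0 0 0 0 0;-0.14 0 0 0 0 0;-0.16 0 0 0 0 0;-0.17 0 0 0 0 0;-0.17 0 0 0 0 0" --squeeze 70

```text
time_s: 50.07
ee_pos: [461.2, 190.5, 409.1]
tcp_rot: [-1.158, 1.563, 0.414]
force: [1.3, -0.4, -2.0]
opening: 49.4
```

```bash
python3 - <<'E'
from h import *
im,d,p=cap('wrist','w36'); s=st(); go((482.7,-361,250),171.3,s); print(np.round(s['q'],2))
E
```

```text
t 50.12 pos [460.8 190.4 407.2] rot [-1.22   1.566  0.352] F [ 0.2  0.1 -1.9] open 49.5
shift [ 0.0014 -0.0212 -0.5514] rot [-1.4177 -0.0019  0.0049] deg 81.2 dist 552 t 50.12
[-0.63  0.19  0.16  1.9  -0.03  1.05  1.12]
```

View pics/w36.png

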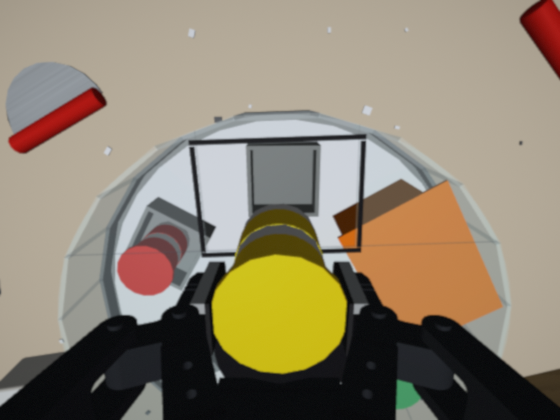

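servo_tool --steps "0 0 -0.008 0.03 0 0;0 -0.001 -0.024 0.09 0 0;0 -0.002 -0.046 0.16 0 0;0 -0.003 -0.072 0.24 0 0;0 -0.004 -0.1 0.32 0 0;0 -0.005 -0.128 0.4 0 0;0 -0.006 -0.158 0.48 0 0;0 -0.007 -0.188 0.56 0 0;0 -0.008 -0.218 0.64 0 0;0 -0.009 -0.248 0.73 0 0;0 -0.011 -0.278 0.82 0 0;0 -0.012 -0.308 0.91 0 0"

```text
time_s: 51.12
ee_pos: [472.4, -119.4, 404.8]
tcp_rot: [0.752, 1.57, 1.408]
force: [-0.2, 0.5, -0.4]
opening: 49.2
```

```bash
python3 - <<'E'
from h import *
s=st(); go((482.7,-361,250),-8.7,s); print(np.round(s['q'],2))
E
```

```text
t 51.12 pos [ 472.4 -119.4  404.8] rot [0.752 1.57  1.408] F [-0.2  0.5 -0.4] open 49.2
shift [-0.0003 -0.1978 -0.1391] rot [ 8.075e-01  2.000e-04 -4.000e-04] deg 46.3 dist 242 t 51.12
[-0.28  0.18  0.49  1.95 -0.1   1.04  0.91]
```

servo_tool --steps "0 -0.02 -0.014 0.08 0 0;0 -0.044 -0.031 0.165 0 0;0 -0.068 -0.048 0.25 0 0;0 -0.092 -0.065 0.335 0 0;0 -0.115 -0.081 0.42 0 0;0 -0.136 -0.096 0.5 0 0;0 -0.155 -0.109 0.58 0 0;0 -0.172 -0.121 0.65 0 0;0 -0.185 -0.13 0.72 0 0;0 -0.194 -0.136 0.77 0 0;0 -0.198 -0.139 0.807 0 0;0 -0.198 -0.139 0.807 0 0"

```text
time_s: 52.12
ee_pos: [484.4, -360.3, 404.6]
tcp_rot: [1.843, 1.57, 1.693]
force: [-0.1, 0.7, -1.7]
opening: 49.4
```

```bash
python3 - <<'E'
from h import *
im,d,p=cap('wrist','w37'); im,d,p=cap('wrist','w38'); s=st(); go((482.7,-361,128),-8.7,s); print(np.round(s['q'],2))
E
```

```text
t 52.22 pos [ 485.1 -358.7  405.2] rot [1.088 1.569 0.944] F [ 0.1  0.5 -1.6] open 49.2
shift [ 0.1222 -0.0029 -0.0022] rot [ 0.0076  0.0009 -0.0018] deg 0.5 dist 122 t 52.22
[ 0.04  0.44  0.72  1.69 -0.31  1.14  0.7 ]
```

View pics/w38.png

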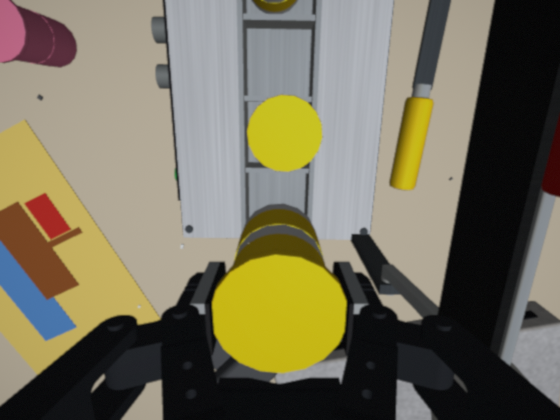

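servo_tool --steps "0.005 -0.001 -0.001 0 0 0;0.02 -0.002 -0.0015 0.004 0 0;0.04 -0.002 -0.0015 0.004 0 0;0.055 -0.002 -0.0015 0.004 0 0;0.06 -0.002 -0.0015 0.004 0 0;0.06 -0.002 -0.0015 0.004 0 0;0.06 -0.002 -0.0015 0.004 0 0"

```text
time_s: 52.8
ee_pos: [483.9, -360.7, 346.7]
tcp_rot: [0.359, 1.567, 0.211]
force: [1.1, -0.7, -0.6]
opening: 49.3
```

```bash
python3 - <<'E'
from h import *
im,d,p=cap('wrist','w39'); s=st(); go((482.7,-361,124),-8.7,s)
# jar lid & rack
lid(p,im,*YE,140)
E
```

```text
t 52.85 pos [ 484.  -360.9  347.2] rot [0.188 1.567 0.04 ] F [ 0.6 -1.2 -1.1] open 49.4
shift [ 0.0682 -0.0003 -0.0015] rot [ 0.0034  0.004  -0.0008] deg 0.3 dist 68 t 52.85
[285.8 137.8] [237, 88, 99, 100, 7726] -> [ 497.7 -301.4  140. ]
[439.6 148.5] [417, 94, 46, 109, 2430] -> [ 575.9 -318.7  140. ]
[278.6 313.4] [212, 255, 134, 118, 12478] -> [ 478.6 -404.3  140. ]
```

View pics/w39.png

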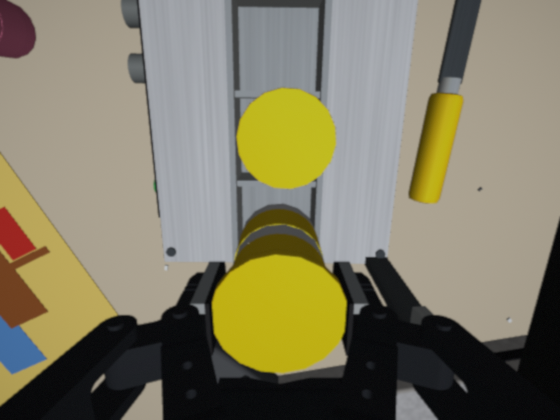

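```bash
python3 - <<'E'
from h import *
im,d,p=load('w39')
for v,l,r in((95,237,322),(182,236,319)):
    a,b=onz(p,l,v,96),onz(p,r,v,96); print(np.round(a,1),np.round(b,1),np.round((a+b)/2,1),np.linalg.norm(a-b))
c=cv2.cvtColor(im,cv2.COLOR_RGB2BGR); cv2.imwrite('pics/w39a.png',cv2.resize(c[60:300,150:420],None,fx=2.4,fy=2.4,interpolation=cv2.INTER_CUBIC))
E
```

```text
[ 472.  -275.3   96. ] [ 524.  -283.1   96. ] [ 498.  -279.2   96. ] 52.5994827686942
[ 461.2 -329.3   96. ] [ 516.  -337.5   96. ] [ 488.6 -333.4   96. ] 55.44374243601436
```

View pics/w39a.png

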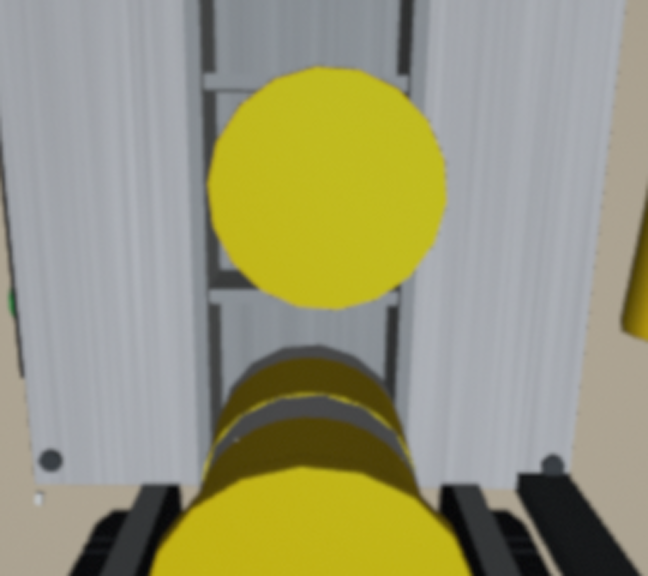

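servo_tool --steps "0.01 -0.0005 0 0.003 0.002 0;0.03 -0.0005 0 0.003 0.002 0;0.048 -0.0005 0 0.003 0.002 0;0.06 -0.0005 0 0.003 0.002 0;0.066 -0.0005 0 0.003 0.002 0;0.067 -0.0005 0 0.003 0.002 0;0.067 -0.0005 0 0.003 0.002 0"

```text
time_s: 53.43
ee_pos: [484.0, -361.6, 279.6]
tcp_rot: [0.62, 1.569, 0.468]
force: [-0.5, -0.2, -1.4]
opening: 49.0
```

```bash
python3 - <<'E'
from h import *
im,d,p=cap('wrist','w40'); s=st()
E
```

```text
t 53.48 pos [ 484.1 -361.7  280. ] rot [0.347 1.569 0.195] F [-0.2 -1.4 -1.5] open 49.2
```

View pics/w40.png

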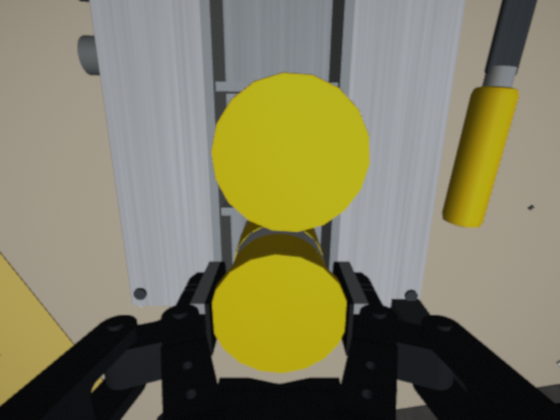

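servo_tool --steps "0.001 0 0 0 0 0;0.0025 0 0 0 0 0;0.0025 0 0 0 0 0"

```text
time_s: 53.73
ee_pos: [484.2, -361.6, 278.1]
tcp_rot: [0.328, 1.568, 0.176]
force: [-2.2, 0.7, 4.7]
opening: 49.1
```

servo_tool --steps "0 0 0 0 0 0;0 0 0 0 0 0;0 0 0 0 0 0;0 0 0 0 0 0;0 0 0 0 0 0;-0.02 0 0 0 0 0;-0.045 0 0 0 0 0;-0.08 0 0 0 0 0;-0.12 0 0 0 0 0;-0.15 0 0 0 0 0;-0.16 0 0 0 0 0;-0.16 0 0 0 0 0" --hand 0.8

```text
time_s: 54.73
ee_pos: [483.9, -362.2, 439.9]
tcp_rot: [-0.069, 1.565, -0.221]
force: [-0.5, -0.5, 0.1]
opening: 77.0
```

```bash
python3 - <<'E'
from h import *
im,d,p=cap('wrist','w41'); s=st(); lid(p,im,*YE,140)
im,d,p=cap('side','s41'); im,d,p=cap('top','t41'); 
cv2.imwrite('pics/t41a.png',cv2.resize(cv2.cvtColor(im,cv2.COLOR_RGB2BGR)[95:275,120:470],None,fx=2.2,fy=2.2,interpolation=cv2.INTER_CUBIC))
E
```

```text
t 54.78 pos [ 483.7 -361.6  437.6] rot [0.255 1.568 0.103] F [-0.3  0.3 -1. ] open 76.9
[281.2 124.7] [249, 92, 65, 66, 3396] -> [ 497.6 -301.9  140. ]
[399.3 135.8] [382, 94, 35, 84, 1629] -> [ 588.1 -324.3  140. ]
[276.8 197.1] [247, 168, 60, 59, 2816] -> [ 485.3 -358.9  140. ]
```

View pics/w41.png

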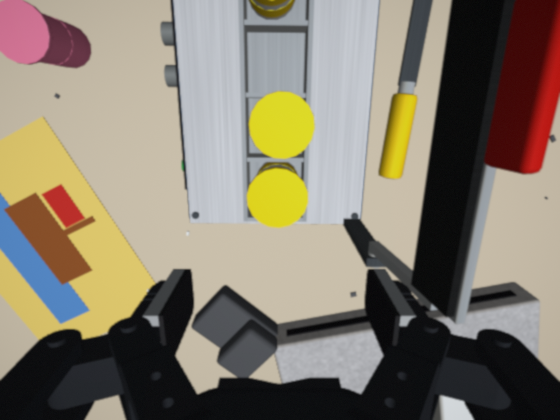

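View pics/s41.png

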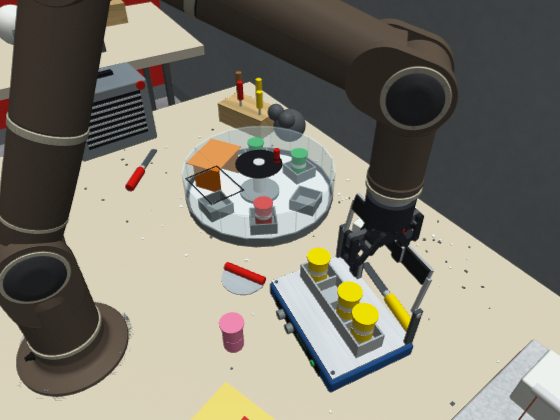

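View pics/t41a.png

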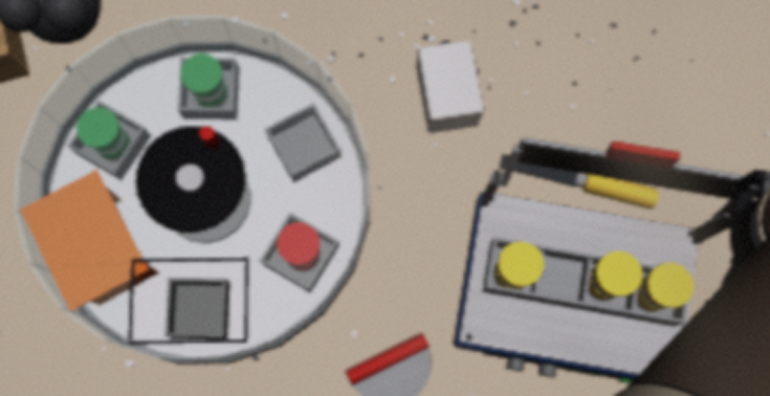

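```bash
python3 - <<'E'
from h import *
im,d,p=load('w41')
for u,v in((281,125),(281,105),(281,145),(262,125),(300,125),(277,197),(277,215),(262,197),(292,197)): print(u,v,np.round(pt(p,d,u,v),1))
c=cv2.cvtColor(im,cv2.COLOR_RGB2BGR); cv2.imwrite('pics/w41a.png',cv2.resize(c[0:240,160:420],None,fx=2.4,fy=2.4,interpolation=cv2.INTER_CUBIC))
im,d,p=load('s41');c=cv2.cvtColor(im,cv2.COLOR_RGB2BGR); cv2.imwrite('pics/s41a.png',cv2.resize(c[230:390,260:420],None,fx=3.7,fy=3.7,interpolation=cv2.INTER_CUBIC))
for u,v in((349,293),(364,316),(318,257)): print(np.round(pt(p,d,u,v),1))
E
```

```text
281 125 [ 497.4 -302.1  139.5]
281 105 [ 499.6 -287.5  141.2]
281 145 [ 495.1 -317.4  138.9]
262 125 [ 482.8 -299.9  140.1]
300 125 [ 512.1 -304.4  138.9]
277 197 [ 485.4 -359.   139.3]
277 215 [ 483.1 -374.4  140. ]
262 197 [ 473.2 -357.   139.6]
292 197 [ 497.8 -361.   139.2]
[ 490.5 -306.   141.2]
[ 477.9 -363.4  139.6]
[ 501.2 -194.1  141.2]
```

View pics/w41a.png

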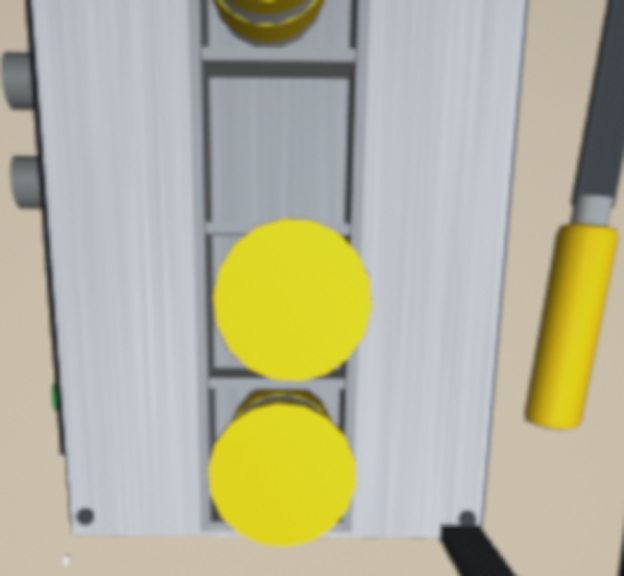

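View pics/s41a.png

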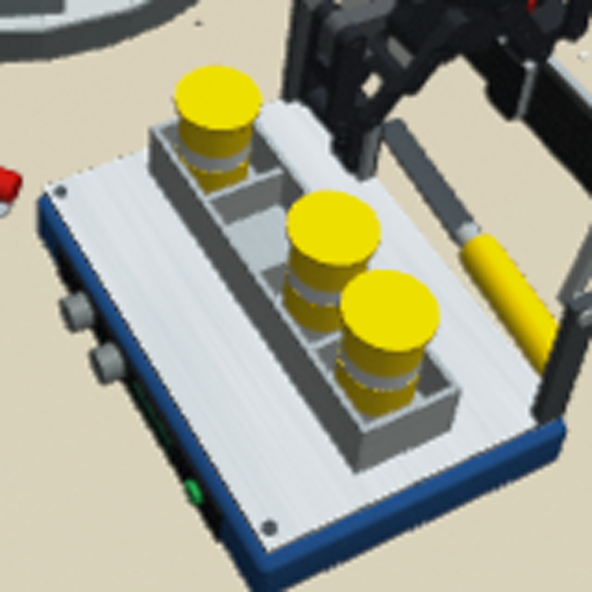

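```bash
cat >> h.py <<'E'
RC=np.array([496.3,-275.0]); RD=np.array([.152,.9884]); BK=np.array([.9884,-.152]); HG=RC+85*BK
def uz(P): v=np.array(P[:2])-HG; return -v@BK, P[2]-150, v@RD
E
python3 - <<'E'
from h import *
im,d,p=load('top0'); hsv=cv2.cvtColor(im,cv2.COLOR_RGB2HSV)
m=cv2.inRange(hsv,(0,150,60),(6,255,255)); mm=np.zeros_like(m); mm[150:180,390:440]=m[150:180,390:440]
ys,xs=np.nonzero(mm)
P=np.array([pt(p,d,x,y) for x,y in zip(xs,ys)]); U=np.array([uz(q) for q in P]); print(len(P)); print(np.percentile(U,[5,25,50,75,95],axis=0).round(1))
im,d,p=load('s41'); hsv=cv2.cvtColor(im,cv2.COLOR_RGB2HSV)
im,d,p=load('side0'); hsv=cv2.cvtColor(im,cv2.COLOR_RGB2HSV)
m=cv2.inRange(hsv,(0,150,60),(6,255,255)); mm=np.zeros_like(m); mm[200:245,375:415]=m[200:245,375:415]
ys,xs=np.nonzero(mm); U=np.array([uz(pt(p,d,x,y)) for x,y in zip(xs,ys)]); print(len(U)); print(np.percentile(U,[5,25,50,75,95],axis=0).round(1))
print(HG); s=st()
H=HG-(-70)*BK
go((HG[0]+75*BK[0],HG[1]+75*BK[1],330),81.3,s)
E
```

```text
81
[[-21.7 123.1 -31.3]
 [-20.4 124.6 -18. ]
 [-18.9 125.6  -2.7]
 [-17.3 126.9  13.7]
 [-16.3 128.   25.7]]
350
[[-22.  106.3 -37.6]
 [-16.4 112.3 -25.2]
 [-14.  119.   -8.2]
 [-12.7 124.    9.4]
 [-11.2 126.   23.3]]
[ 580.314 -287.92 ]
t 54.88 pos [ 483.6 -361.   435.3] rot [1.927 1.568 1.775] F [1.2 0.6 0.2] open 77.0
shift [-0.0496  0.0869  0.1595] rot [-1.5707e+00  1.1000e-03 -2.4000e-03] deg 90.0 dist 188 t 54.88
```

servo_tool --steps "-0.03 0 0 0 0 0;-0.055 0 0.005 -0.1 0 0;-0.055 0.01 0.02 -0.21 0 0;-0.055 0.02 0.035 -0.33 0 0;-0.055 0.03 0.05 -0.45 0 0;-0.055 0.04 0.068 -0.57 0 0;-0.055 0.049 0.085 -0.69 0 0;-0.055 0.057 0.102 -0.81 0 0;-0.055 0.066 0.12 -0.93 0 0;-0.055 0.074 0.136 -1.05 0 0;-0.055 0.082 0.15 -1.17 0 0;-0.055 0.087 0.1595 -1.28 0 0" --hand -1

```text
time_s: 55.88
ee_pos: [656.2, -298.4, 488.7]
tcp_rot: [1.047, 1.567, 2.182]
force: [-0.2, -0.1, 0.5]
opening: 0.3
```

```bash
python3 - <<'E'
from h import *
s=st(); go((HG[0]+75*BK[0],HG[1]+75*BK[1],330),81.3,s); print(np.round(s['q'],2))
E
```

```text
t 55.88 pos [ 656.2 -298.4  488.7] rot [1.047 1.567 2.182] F [-0.2 -0.1  0.5] open 0.3
shift [ 0.0037  0.0012 -0.0016] rot [-0.2834  0.0026 -0.0033] deg 16.2 dist 4 t 55.88
[ 0.12  0.56  0.42  1.22 -0.22  1.41  1.65]
```

servo_tool --steps "0 0 0 -0.1 0 0;0 0.001 -0.0015 -0.2 0 0;0.005 0.001 -0.0015 -0.283 0.002 -0.003;0.03 0.001 -0.0015 -0.283 0.002 -0.003;0.055 0.001 -0.0015 -0.283 0.002 -0.003;0.072 0.001 -0.0015 -0.283 0.002 -0.003;0.0765 0.001 -0.0015 -0.283 0.002 -0.003;0.0765 0.001 -0.0015 -0.283 0.002 -0.003"

```text
time_s: 56.55
ee_pos: [652.8, -300.2, 412.0]
tcp_rot: [1.519, 1.569, 2.93]
force: [-0.5, 0.2, 0.2]
opening: -0.3
```

```bash
python3 - <<'E'
from h import *
im,d,p=cap('wrist','w43'); s=st(); go((HG[0]+75*BK[0],HG[1]+75*BK[1],256),81.3,s); print(uz(s['ee_pos'])); cap('side','s43')
E
```

```text
t 56.6 pos [ 653.1 -300.5  414.1] rot [-2.183  1.57  -0.772] F [ 0.5 -0.2  0.6] open 0.0
shift [ 0.0031 -0.0012  0.0013] rot [-0.0079 -0.0007  0.0009] deg 0.5 dist 4 t 56.6
(np.float64(-73.82372978589628), np.float64(264.10413816254555), np.float64(-1.336767633154164))
```

View pics/w43.png

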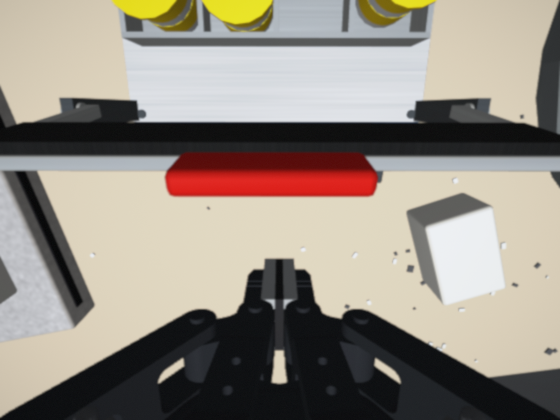

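View pics/s43.png

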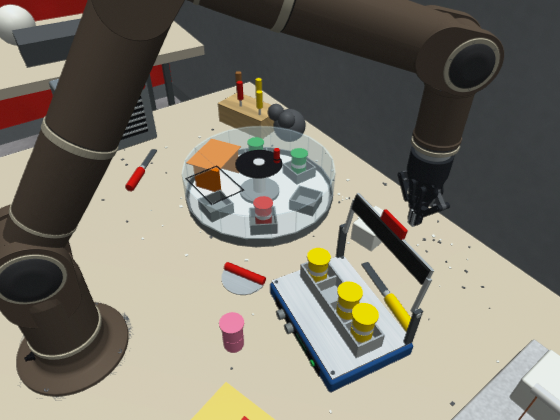

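servo_tool --steps "0 0.015 0 0 0 0;0 0.033 0 0 0 0;0 0.044 0 0 0 0;0 0.052 0 0 0 0;0 0.06 0 0 0 0;0 0.067 0 0 0 0;0 0.074 0 0 0 0;0 0.081 0 0 0 0;0 0.088 0 0 0 0;0.001 0.095 0 0 0 0;0.002 0.101 0 0 0 0"

```text
time_s: 57.57
ee_pos: [552.6, -284.2, 412.7]
tcp_rot: [-1.879, 1.568, -0.468]
force: [3.6, -0.9, -2.3]
opening: -0.3
```

```bash
python3 - <<'E'
from h import *
im,d,p=cap('wrist','w44'); s=st(); print(uz(s['ee_pos']-np.array([0,0,173.4]))); cap('side','s44')
E
```

```text
t 57.62 pos [ 551.6 -284.3  412.6] rot [-1.902  1.569 -0.492] F [ 0.2  0.7 -0.9] open 0.4
(np.float64(28.877934063776014), np.float64(89.18953338831037), np.float64(-0.8050007165888233))
```

View pics/s44.png

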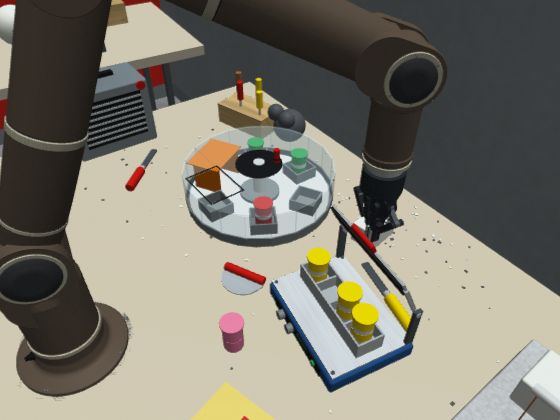

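servo_tool --steps "0.003 0.012 0 0 0 0;0.008 0.022 0 0 0 0;0.014 0.03 0 0 0 0;0.021 0.037 0 0 0 0;0.028 0.042 0 0 0 0;0.036 0.047 0 0 0 0;0.044 0.051 0 0 0 0;0.051 0.054 0 0 0 0;0.058 0.056 0 0 0 0;0.064 0.058 0 0 0 0;0.07 0.059 0 0 0 0;0.07 0.059 0 0 0 0"

```text
time_s: 58.67
ee_pos: [494.9, -275.0, 341.5]
tcp_rot: [-2.058, 1.569, -0.647]
force: [0.1, -1.0, -0.0]
opening: -0.0
```

```bash
python3 - <<'E'
from h import *
im,d,p=cap('wrist','w45'); s=st(); print(uz(s['ee_pos']-np.array([0,0,173.4]))); cap('side','s45')
E
```

```text
t 58.72 pos [ 495.2 -275.1  342.2] rot [-1.954  1.568 -0.543] F [-0.7  0.2  0.3] open -0.1
(np.float64(86.04970572187472), np.float64(18.805178702883012), np.float64(-0.2718059709806533))
```

View pics/s45.png

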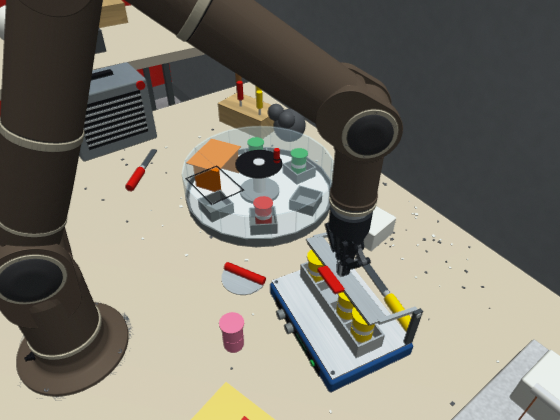

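View pics/w45.png

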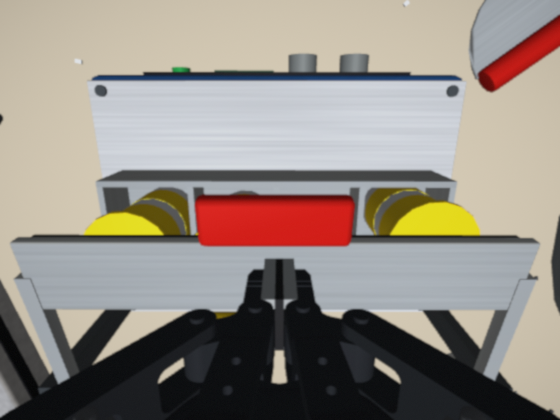

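servo_tool --steps "0.003 0.002 0 0 0 0;0.006 0.004 0 0 0 0;0.009 0.005 0 0 0 0;0.012 0.006 0 0 0 0;0.012 0.006 0 0 0 0"

```text
time_s: 59.18
ee_pos: [489.1, -274.2, 330.3]
tcp_rot: [-1.932, 1.568, -0.521]
force: [-0.6, -0.6, -0.3]
opening: -0.2
```

servo_tool --steps "0.002 0 0 0 0 0;0.003 0 0 0 0 0;0.003 0 0 0 0 0"

```text
time_s: 59.43
ee_pos: [489.4, -274.3, 327.7]
tcp_rot: [-1.923, 1.567, -0.512]
force: [0.5, -0.8, -0.0]
opening: -0.1
```

servo_tool --steps "0.001 0 0 0 0 0;0.002 0 0 0 0 0;0.002 0 0 0 0 0"

```text
time_s: 59.68
ee_pos: [489.4, -274.4, 327.0]
tcp_rot: [-1.795, 1.567, -0.384]
force: [-2.7, 0.1, 9.8]
opening: -0.1
```

```bash
python3 - <<'E'
from h import *
s=st(); print(uz(s['ee_pos']-np.array([0,0,173.4]))); im,d,p=cap('wrist','w46'); cap('side','s46')
for u,v in((150,275),(400,275),(275,215)): print(np.round(pt(p,d,u,v),1), np.round(uz(pt(p,d,u,v)),1))
E
```

```text
t 59.68 pos [ 489.4 -274.4  327. ] rot [-1.795  1.567 -0.384] F [-2.7  0.1  9.8] open -0.1
(np.float64(91.89512410895331), np.float64(3.5941589880085587), np.float64(-0.4931226544159853))
[ 481.1 -336.2  152.5] [ 90.7   2.5 -62.8]
[ 499.3 -218.8  153.7] [90.6  3.7 56. ]
[ 460.  -272.2  154.7] [121.3   4.7  -2.8]
```

View pics/w46.png

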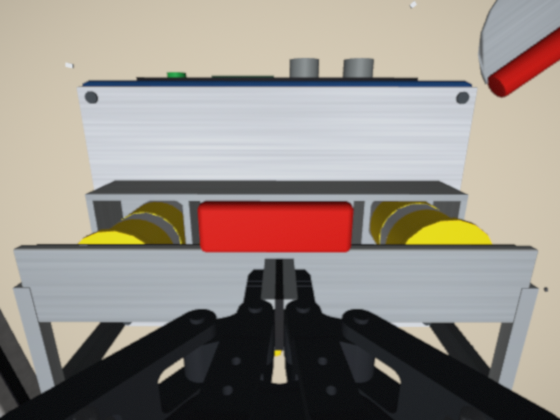

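servo_tool --steps "0.001 0 0 0 0 0;0.001 0 0 0 0 0;0.001 0 0 0 0 0"

```text
time_s: 60.03
ee_pos: [489.4, -274.5, 326.9]
tcp_rot: [-1.712, 1.566, -0.301]
force: [-6.5, 3.6, 16.8]
opening: 0.4
```

servo_tool --steps "-0.02 0 0 0 0 0;-0.06 0 0 0 0 0;-0.1 0 0 0 0 0;-0.12 0 0 0 0 0;-0.12 0 0 0 0 0"

```text
time_s: 60.45
ee_pos: [489.8, -275.0, 450.3]
tcp_rot: [-1.805, 1.558, -0.395]
force: [0.2, -0.4, 0.0]
opening: 0.1
```

```bash
python3 - <<'E'
from h import *
s=st(); im,d,p=cap('wrist','w47'); 
rng=[(u,v) for u in range(100,470,60) for v in (200,215,230,245,260)]
for u,v in rng:
    q=uz(pt(p,d,u,v)); 
    if 60<q[0]<130 and -10<q[1]<15: print(u,v,np.round(q,1))
v=AX+50*np.array([np.cos(np.radians(331)),np.sin(np.radians(331))]); print(v); go((v[0],v[1],240),90,s)
E
```

```text
t 60.45 pos [ 489.8 -275.   450.3] rot [-1.805  1.558 -0.395] F [ 0.2 -0.4  0. ] open 0.1
160 200 [  90.4    3.3 -100.4]
160 215 [  77.6    4.1 -101.7]
220 200 [ 89.8   2.3 -51.2]
220 215 [ 77.    3.  -51.8]
280 200 [89.8  3.5 -1.6]
280 215 [76.6  2.9 -1.7]
340 200 [89.8  4.5 47.5]
340 215 [76.6  3.8 48.3]
400 200 [89.3  3.6 96.8]
400 215 [75.9  2.6 98.6]
[647.23098536 171.95951899]
shift [ 0.055  -0.0835  0.4665] rot [-0.1601 -0.0039  0.012 ] deg 9.2 dist 477 t 60.45
```

View pics/w47.png

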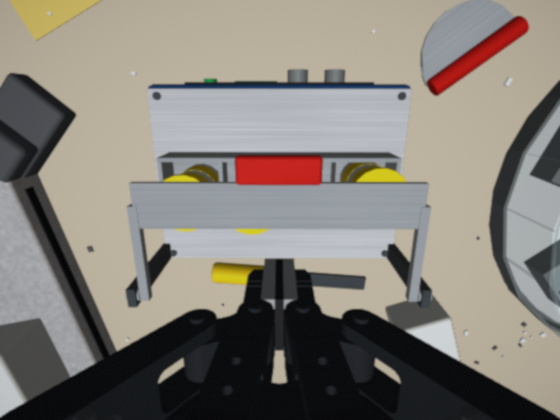

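servo_tool --steps "0 -0.006 0.03 -0.01 0 0;0 -0.013 0.07 -0.02 0 0;0 -0.02 0.11 -0.04 0 0;0.005 -0.027 0.15 -0.05 0 0;0.01 -0.034 0.19 -0.06 0 0;0.015 -0.041 0.23 -0.08 0 0;0.02 -0.048 0.27 -0.1 0 0;0.025 -0.055 0.31 -0.12 0 0;0.03 -0.063 0.35 -0.14 0 0;0.035 -0.07 0.39 -0.16 0 0.012;0.04 -0.077 0.43 -0.16 -0.004 0.012;0.045 -0.083 0.46 -0.16 -0.004 0.012" --hand 1

```text
time_s: 61.5
ee_pos: [644.3, 170.9, 397.3]
tcp_rot: [1.195, 1.559, 2.769]
force: [0.4, 0.6, 0.1]
opening: 85.5
```

servo_tool --steps "0 0 0 0 0 0;0 0 0 0 0 0"

```text
time_s: 61.67
ee_pos: [643.9, 169.4, 396.8]
tcp_rot: [1.369, 1.558, 2.944]
force: [-0.1, -1.0, -0.5]
opening: 85.3
```

```bash
python3 - <<'E'
from h import *
im,d,p=cap('wrist','w48'); im,d,p=cap('wrist','w49'); s=st();  lid(p,im,(0,200,130),(4,255,255),162,150); go((647,172,147),90,s)
E
```

```text
t 61.77 pos [644.2 165.7 398.4] rot [1.42  1.561 2.99 ] F [-1.2 -0.3  0.8] open 85.7
[285.9 237.4] [274, 226, 25, 24, 444] -> [647.5 171.2 162. ]
shift [ 0.0964 -0.0038  0.0062] rot [-0.0007  0.0015 -0.01  ] deg 0.6 dist 97 t 61.77
```

View pics/w49.png

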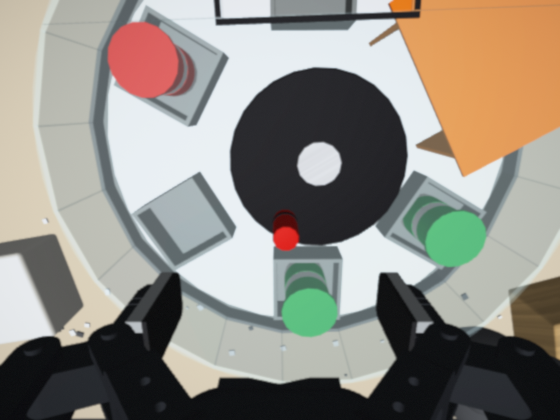

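servo_tool --steps "0.015 -0.003 0.004 0 0 -0.005;0.045 -0.0035 0.0045 0 0 -0.01;0.075 -0.0035 0.0045 0 0 -0.01;0.092 -0.0035 0.0045 0 0 -0.01;0.0965 -0.0035 0.0045 0 0 -0.01;0.0965 -0.0035 0.0045 0 0 -0.01"

```text
time_s: 62.27
ee_pos: [646.7, 169.7, 302.1]
tcp_rot: [0.329, 1.569, 1.897]
force: [0.4, 0.2, 0.4]
opening: 85.8
```

servo_tool --steps "0 0 0 0 0 0;0 0 0 0 0 0;0 0 0 0 0 0;0 0 0 0 0 0;0 0 0 0 0 0;0 0 0 0 0 0;0 0 0 0 0 0;0 0 0 0 0 0" --hand -1 --squeeze 25

```text
time_s: 62.93
ee_pos: [647.2, 171.5, 304.0]
tcp_rot: [-0.676, 1.567, 0.895]
force: [-2.0, -0.7, 5.7]
opening: 17.3
```

```bash
python3 - <<'E'
from h import *
s=st();  v=s['ee_pos'][:2]-AX; a=np.degrees(np.arctan2(v[1],v[0]))%360; print(a); arc(391-a,24)
E
```

```text
t 62.93 pos [647.2 171.5 304. ] rot [-0.676  1.567  0.895] F [-2.  -0.7  5.7] open 17.3
330.5420839468086
r 50.187421785175204 ang -29.45791605319139 t 62.93
0 -0.0004 0.0012 0 0 0;0 -0.0011 0.0025 0 0 0;0 -0.0018 0.0040 0 0 0;0 -0.0026 0.0058 0 0 0;0 -0.0034 0.0078 0 0 0;0 -0.0041 0.0099 0 0 0;0 -0.0047 0.0122 0 0 0;0 -0.0053 0.0147 0 0 0;0 -0.0057 0.0172 0 0 0;0 -0.0061 0.0199 0 0 0;0 -0.0063 0.0226 0 0 0;0 -0.0063 0.0254 0 0 0;0 -0.0062 0.0281 0 0 0;0 -0.0059 0.0308 0 0 0;0 -0.0055 0.0334 0 0 0;0 -0.0050 0.0360 0 0 0;0 -0.0044 0.0384 0 0 0;0 -0.0037 0.0407 0 0 0;0 -0.0029 0.0429 0 0 0;0 -0.0021 0.0448 0 0 0;0 -0.0013 0.0465 0 0 0;0 -0.0005 0.0481 0 0 0;0 0.0002 0.0494 0 0 0;0 0.0008 0.0504 0 0 0;
```

servo_tool --steps "0 -0.0004 0.0012 0 0 0;0 -0.0011 0.0025 0 0 0;0 -0.0018 0.004 0 0 0;0 -0.0026 0.0058 0 0 0;0 -0.0034 0.0078 0 0 0;0 -0.0041 0.0099 0 0 0;0 -0.0047 0.0122 0 0 0;0 -0.0053 0.0147 0 0 0;0 -0.0057 0.0172 0 0 0;0 -0.0061 0.0199 0 0 0;0 -0.0063 0.0226 0 0 0;0 -0.0063 0.0254 0 0 0"

```text
time_s: 63.93
ee_pos: [653.7, 195.9, 303.9]
tcp_rot: [-0.932, 1.568, 0.638]
force: [0.2, -3.8, 5.2]
opening: 17.1
```

servo_tool --steps "0 0.0001 0.0027 0 0 0;0 0.0004 0.0054 0 0 0;0 0.0008 0.008 0 0 0;0 0.0013 0.0106 0 0 0;0 0.0019 0.013 0 0 0;0 0.0026 0.0153 0 0 0;0 0.0034 0.0175 0 0 0;0 0.0042 0.0194 0 0 0;0 0.005 0.0211 0 0 0;0 0.0058 0.0227 0 0 0;0 0.0065 0.024 0 0 0;0 0.0071 0.025 0 0 0"

```text
time_s: 64.93
ee_pos: [646.6, 221.7, 304.0]
tcp_rot: [-0.82, 1.566, 0.751]
force: [1.2, -1.7, 4.9]
opening: 17.0
```

servo_tool --steps "0 0 0 0 0 0;0 0 0 0 0 0"

```text
time_s: 65.1
ee_pos: [646.3, 222.2, 304.0]
tcp_rot: [-0.62, 1.566, 0.951]
force: [-0.6, -0.8, 5.0]
opening: 17.3
```

```bash
python3 - <<'E'
from h import *
s=st();  v=s['ee_pos'][:2]-AX; a=np.degrees(np.arctan2(v[1],v[0]))%360; print(a); cap('wrist','w50'); im,d,p=cap('side','s50')
cv2.imwrite('pics/s50a.png',cv2.resize(cv2.cvtColor(im,cv2.COLOR_RGB2BGR)[110:260,170:350],None,fx=4,fy=4,interpolation=cv2.INTER_CUBIC))
E
```

```text
t 65.1 pos [646.3 222.2 304. ] rot [-0.62   1.566  0.951] F [-0.6 -0.8  5. ] open 17.3
31.273420705663483
```

View pics/w50.png

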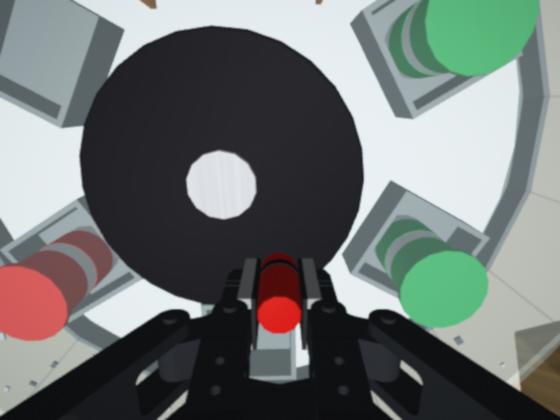

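View pics/s50a.png

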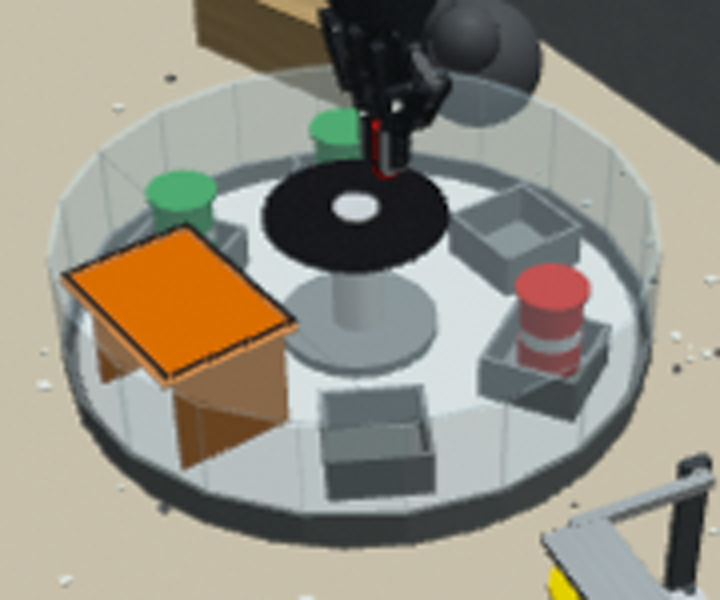

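servo_tool --steps "0 0 0 0 0 0;0 0 0 0 0 0;0 0 0 0 0 0;0 0 0 0 0 0;-0.02 0 0 0 0 0;-0.05 0 0 0 0 0;-0.08 0.02 0 0 0 0;-0.1 0.055 -0.008 0 0 0;-0.11 0.09 -0.015 0 0 0;-0.11 0.125 -0.022 0 0 0;-0.11 0.14 -0.025 0 0 0;-0.11 0.14 -0.025 0 0 0" --hand 1

```text
time_s: 66.2
ee_pos: [503.0, 196.1, 413.8]
tcp_rot: [-0.243, 1.567, 1.329]
force: [0.2, -0.0, -0.7]
opening: 85.2
```

```bash
python3 - <<'E'
from h import *
cap('wrist','w51');cap('wrist','w51'); im,d,p=cap('wrist','w51'); s=st()
cv2.imwrite('pics/w51a.png',cv2.resize(cv2.cvtColor(im,cv2.COLOR_RGB2BGR)[40:290,130:440],None,fx=2.4,fy=2.4,interpolation=cv2.INTER_CUBIC))
hsv=cv2.cvtColor(im,cv2.COLOR_RGB2HSV); m=cv2.inRange(hsv,(8,150,80),(18,255,255)); m=cv2.morphologyEx(m,cv2.MORPH_CLOSE,np.ones((9,9)))
cs,_=cv2.findContours(m,cv2.RETR_EXTERNAL,cv2.CHAIN_APPROX_NONE); c=max(cs,key=cv2.contourArea); print(cv2.contourArea(c)); ap=cv2.approxPolyDP(c,0.02*cv2.arcLength(c,True),True)[:,0]; print(ap)
Q=np.array([onz(p,*q,107) for q in ap]);print(np.round(Q,1),Q.mean(0))
E
```

```text
t 66.35 pos [506.6 196.8 413.4] rot [-0.664  1.566  0.908] F [ 0.8 -0.2 -0.2] open 85.7
18970.0
[[354  81]
 [184  87]
 [197 202]
 [350 197]]
[[412.7 254.6 107. ]
 [417.1 124.  107. ]
 [509.2 127.3 107. ]
 [504.8 257.6 107. ]] [460.96733151 190.86663185 107.        ]
```

View pics/w51a.png

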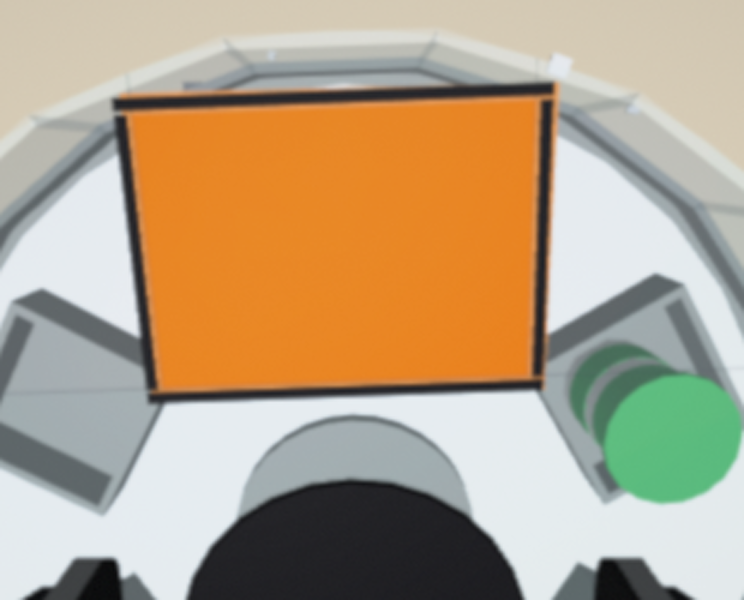

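```bash
python3 - <<'E'
from h import *
im,d,p=cap('side','s52'); cap('top','t52'); st()
E
```

```text
t 66.45 pos [506.9 196.8 412.8] rot [-0.584  1.567  0.987] F [ 0.   0.2 -0.2] open 85.5
```

View pics/s52.png

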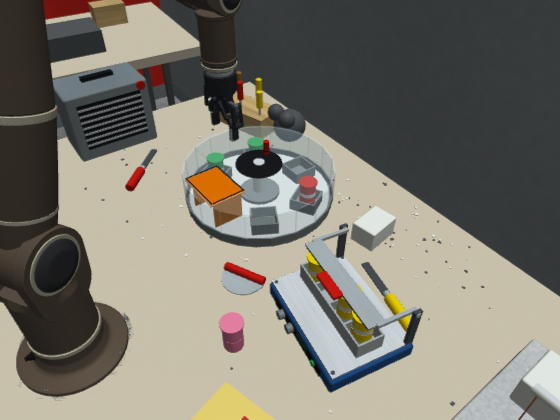

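View pics/t52.png

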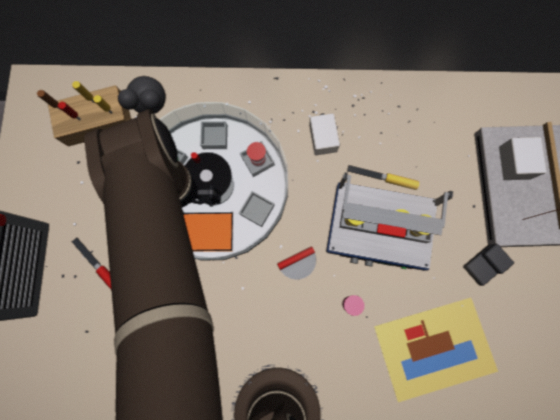

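```bash
python3 -c "
from station import bot
print(bot.sign_off())"
```

```text
the job is handed in; nothing more can be done
None
```

The jars are changed and the job is handed in, after about 66 s of the 210 s allowed.

- **Green jars:** both stand upright in carousel trays. The first went in before any yellow came out. The second went into the tray the first yellow had left.
- **Yellow jars:** all three stand upright in rack cells 3, 1 and 0. The last two lids checked (cells 1 and 0) measured 139–140 mm. Each jar was lifted out through the window after turning the carousel by its post.
- **Red jar and bystanders:** the red jar was never picked up and is still in its tray. The rasp, foam block and scraper look unmoved in the last pictures.
- **Bail:** it was pushed over from behind and pressed to its stop with at most about 17 N. Its top measures about 153–154 mm, level along its length, against 154 mm when shut.
- **Shutter:** it closes the window squarely, within about 1 mm as judged from the last wrist picture.

**Not to plan:**
- **Extra force:** while going down for the first yellow jar, the wrist force rose to about 28–30 N, and I never found what it was touching. I gripped the later yellow jars about 5 mm higher, and it did not happen again.
- **Shifted jar:** the jar in cell 1 was about 7 mm from where I had placed it when I next looked. It was still upright and inside its cell, so I left it.

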